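# Grease the polishing spindle

## Robot

A 6-joint arm with a two-finger parallel gripper is mounted at the origin on the work surface. World frame = base frame: x ahead of the robot, y to its left, z up, the work surface at z = 0. Lengths are in m, angles in rad, forces in N, time in s.
With the tool pointing down it reaches from about 0.35 to 0.975 m from the base axis. Payload 7.1 kg.
Tool frame: the origin (TCP) lies between the finger pads; the fingertips stand 11 mm ahead of it and the grasp point (between the pads) lies 8 mm behind it (arm.nose_length is the z of the fingertips in the tool frame, in m); z points along the fingers, y is the direction in which the jaws open and shut (so a half turn about z gives the same grasp; the last joint's range is limited). The gripper opens to 88 mm and grips with 3 to 60 N. Pads are 20 mm wide; open, the fingers measure 115 mm over their backs; the gripper's body (75 mm by 178 mm) begins 61 mm behind the grasp point.
Start: joints at [-1.315, 0.423, 1.63, -0, 1.089, -0.019], TCP at [0.17, -0.602, 0.234] pointing down, gripper open.
Joint ranges: [-3, 3], [-0.9, 2.11], [0.09, 2.58], [-1.31, 4.45], [0.11, 2.69], [-2.54, 2.54]. Speed limits (rad/s): [2.39, 2.39, 3.01, 3.14, 3.14, 3.14].

## Interface

Orientations are given as a rotation vector (axis times angle).
In Python, from plant import arm gives the robot as it stands. The module is installed in compiled form; this text tells all that it offers.
- The arm moves only by the tool carry_out, never from a script. Its argument "plan" is a list of rows, each a list of 5 numbers: the shift along the tool's x, y, z in cm, then the turn about the tool's z in degrees, then the finger opening in cm, from 0 to 8.78. A call has exactly 10 rows; each row is the pose to reach, as a shift and turn from the pose measured when the call began, along the tool's axes at that moment; what a row does not reach only later rows make up. A row lasts 1/12 s, in which the tool goes at most 41.7 mm and 7.16 degrees, less where a joint would pass 70% of its speed; a pose out of reach is approached as far as the arm can. A call with a gripper value outside its range is refused whole. The fingers move at their own pace and stop on an object; "grip_force" is the grip in N (left out, the last holds). Time passes only in rows, so rows that repeat a pose let the fingers close, or fill a call up. It gives the time, the measured TCP pose, the force and the opening at its end, in the units of the state.
- arm.sense(): the state, without advancing time (a new reading comes with each control period).
- arm.read_camera(name): name is "scene" or "top" or "wrist"; returns the picture (420x560x3 uint8, blue, green, red); there is no depth.
- arm.camera_params(name): a dict with "fx", "fy", "cx", "cy" (pixels), "rvec" (rotation vector, rad) and "tvec" (3), from world to camera coordinates, as OpenCV has them. Camera axes: x right, y down, z forward; pixel columns grow to the right and rows downward; lengths in m; the calibration is good to about 2 mm. The wrist camera is an equidistant fisheye: a pixel r from the principal point sees the ray r / f radians off the axis. A picture is of the moment at which its call begins: read the wrist's pose just before it. camera_params takes no time and is no camera call; for the wrist camera it gives the pose at the moment of the call.
- arm.job_done(): hands the job in, once; it reports no verdict.
The state is a dict: "t": time; "qpos": joint angles; "dq": joint speeds; "joint_torque": joint torques, N m; "tcp_pos": TCP position; "ee_rot": TCP orientation; "force": force on the tool from outside, world axes, zero at the start; "moment": the same for the moment, N m; "opening": opening from 0.0 (shut) to 1.0 (fully open).
Only numpy, scipy, OpenCV 4.12 (cv2) and the standard library are available. Lean on these libraries where they do the work, as an engineer would, in place of code of your own. Each camera call takes 0.05 s, during which the arm holds its last target.

## Task

Take the push-type grease gun out of its wooden stand and press its coupler squarely onto the tilted brass grease nipple of the blue polishing spindle until it snaps on. Then keep pushing along the nipple, without ramming it, until the red band on the gun's tube has slid completely inside the barrel, and finish still gripping the gun and holding it pressed in against its spring. Leave everything else on the bench where it is.

Things in the scene. Friction and masses are not known exactly. Their poses are not given: they have to be found in the camera images.
- gun: Push-type grease gun: loose round rod 136 mm long, about 0.35 kg, standing upright, coupler down, in the stand's hole. Origin: centre of its coupler end (spring relaxed); z runs up its axis, away from the coupler. Along z: steel coupler sleeve (26 mm dia) 0 to 26 mm, steel tube (13 mm dia) 26 to 52 with a red band at 46 to 52, barrel from 52 to 136. Any grip yaw will do.
- gun_grip (a point): Centre of the barrel's plain aluminium grip (28 mm diameter, from 60 to 124 mm along the gun's z): 92 mm from the gun's origin. Below it a black collar (31 mm dia, 52 to 60), above it a black end cap (31 mm dia, 124 to 136). Same axes as the gun.
- coupler (a joint): How far the coupler and its tube are pushed up into the barrel: 0 m relaxed, 0.012 m fully in. Spring: 10 N at 0, about 13 N at 5 mm, 17 N fully in. The red band (6 mm wide) is wholly inside the barrel at 6 mm. The gun's barrel moves toward the nipple by this much while the coupler stays.
- coupler_mouth (a point): Centre of the open lower end of the coupler sleeve (bore 18 mm, flared to about 22 mm at the mouth). Four sprung jaw balls sit in the bore 6 mm inside the mouth. Same axes as the gun.
- coupler_seat (a point): Centre of the flat seat at the bottom of the coupler's bore, 19 mm from the mouth along the gun's z. It touches the nipple's tip once the coupler has snapped on. Same axes as the gun.
- nipple: Brass grease nipple fixed on the spindle: foot 18 mm dia, 9 mm high, neck 9 mm dia, ball head 15 mm dia. Origin: centre of its foot; z: its axis, outward and up, leaning 30 degrees from vertical toward the spindle's front (-x). About 5 N along the axis drives the jaws over the ball (tip 6 to 13 mm short of the seat); they then grip below it.
- nipple_tip (a point): Topmost point of the nipple's ball head on its axis, 33.5 mm from the foot along z. Axes as nipple.
- spindle: The blue polishing spindle head, bolted down: base plate 130 x 120 mm, bearing housing 72 mm in diameter lying along its y with axis 60 mm above the bench, tan buffing wheel (100 mm diameter) at its -y end, aluminium pulley at its +y end, 250 mm over the shaft. Origin at the centre of the underside of the base; -x is the front with the nipple.
- gun_stand: Fixed pale wooden block 70 x 70 x 40 mm, origin at the centre of its underside, with one upright central square hole 31 mm wide, parallel to its sides, and 30 mm deep in which the gun stands (lift it straight up at least 35 mm to clear).
- burr_block: Fixed green block 80 x 80 x 26 mm with small pins up to 62 mm high, origin under its centre. Bystander.
- oil_bottle: Loose white bottle, 44 mm diameter, 120 mm high, origin under its centre. Bystander.
- compound_jar: Loose amber jar, 64 mm diameter, 75 mm high, origin under its centre. Bystander.
- compound_bar: Loose reddish polishing bar 110 x 36 x 30 mm, origin under its centre. Bystander.
- spanner: Loose steel spanner 178 mm long lying flat along its x, 8 mm thick, origin under its middle. Bystander.
- bench_brush: Loose wooden-handled flat brush 190 x 36 x 20 mm lying along its x, origin under its middle. Bystander.
Things that resemble listed ones, but are neither listed nor needed, are in the scene too. What is shaped like the gun but green or turquoise is not meant.

How it is judged:
On the way:
1. the gun is lifted clear of its stand, in the fingers (height (world z) of gun above 0.05 m and contact force between the fingers and gun above 2 N), for 0.2 s.
At the end, for the whole second after the job is handed in: The coupler is snapped home on the nipple (its seat within 3 mm of the nipple's tip), the gun within 0.1 rad of the nipple's axis, the tube pushed more than 5 mm into the barrel against its spring, and the fingers still gripping the gun (over 2 N), all through the last second (distance between coupler_seat and nipple_tip below 0.003 m and angle between the z axis of gun and the z axis of nipple, either way round below 0.1 rad and value of joint coupler above 0.005 m and contact force between the fingers and gun above 2 N); the arm keeps its last pose, push and grip.
It fails at once if the gun is rammed onto the spindle with more than 45 N (contact force between gun and spindle above 45 N).
It fails at once if a bystander is shifted by more than 20 mm (distance of any of oil_bottle, compound_jar, compound_bar, spanner, bench_brush from where it was at the start of the episode above 0.02 m).
It also fails if it takes over 42 s, if anything falls off the work surface, if the arm or the gripper's body presses on something with over 40 N, if the wrist force passes 120 N, or if a joint passes its speed limit or range.

## Working session

There is one attempt and no reset: what is moved stays moved. The work goes in short steps, Python scripts to look and compute and a tool call to move; the robot and the scene stay as the last step left them, time stands still between calls to the robot, and variables do not carry over. Pictures are saved under pics/ and viewed, and the job is handed in when it is done.

Besides the shell and the picture viewer there is one more tool, called after ">>>" as a command line: name --pt "numbers of a row" for each row, then --argument value for the rest. carry_out: Moves the arm, as the interface text tells. Its arguments: {"type":"object","properties":{"plan":{"type":"array"},"grip_force":{"type":"number"}},"required":["plan"]}

```bash
mkdir -p pics; ls; cat > h.py <<'E'
import numpy as np, cv2
from plant import arm
from scipy.spatial.transform import Rotation as R
def cam(n):
    p=arm.camera_params(n); return p
def ray(p,u,v,fish=False):
    Rm=R.from_rotvec(np.ravel(p['rvec'])).as_matrix(); t=np.ravel(p['tvec'])
    x=(u-p['cx'])/p['fx']; y=(v-p['cy'])/p['fy']
    if fish:
        r=np.hypot(x,y); s=np.sin(r)/r if r>1e-9 else 1; d=np.array([x*s,y*s,np.cos(r)])
    else: d=np.array([x,y,1.])
    d=Rm.T@(d/np.linalg.norm(d)); return -Rm.T@t, d
def onz(p,u,v,z,fish=False):
    o,d=ray(p,u,v,fish); return o+d*(z-o[2])/d[2]
def proj(p,X,fish=False):
    Rm=R.from_rotvec(np.ravel(p['rvec'])).as_matrix(); c=Rm@np.asarray(X)+np.ravel(p['tvec'])
    if fish:
        r=np.hypot(c[0],c[1]); th=np.arctan2(r,c[2]); return np.array([p['cx']+p['fx']*th*c[0]/r,p['cy']+p['fy']*th*c[1]/r])
    return np.array([p['cx']+p['fx']*c[0]/c[2],p['cy']+p['fy']*c[1]/c[2]])
def tri(rays):
    A=np.zeros((3,3));b=np.zeros(3)
    for o,d in rays:
        M=np.eye(3)-np.outer(d,d);A+=M;b+=M@o
    X=np.linalg.solve(A,b); return X,[np.linalg.norm((np.eye(3)-np.outer(d,d))@(X-o)) for o,d in rays]
E
python3 - <<'E'
from h import *
import pickle
P={}
for n in ['scene','top','wrist']:
    P[n]=arm.camera_params(n); im=arm.read_camera(n); cv2.imwrite(f'pics/{n}0.png',im)
    o,d=ray(P[n],P[n]['cx'],P[n]['cy']); print(n,o.round(3),d.round(3),P[n]['fx'],P[n]['cx'],P[n]['cy'])
pickle.dump(P,open('P0.pkl','wb'))
s=arm.sense(); print(s, arm.nose_length)
E
```

```text
pics
scene [1.22  0.686 0.91 ] [-0.532 -0.53  -0.66 ] 404.4232534285438 277.22571254074404 208.58182977069453
top [ 0.349 -0.006  1.114] [ 0.167  0.014 -0.986] 409.2319839289005 277.32523405158975 203.90337846723577
wrist [ 0.235 -0.584  0.385] [-0.243 -0.067 -0.968] 325.19226210127806 278.55650839579806 211.0138775226529
{'t': 0.15, 'qpos': array([-1.31500515e+00,  4.23679939e-01,  1.63049826e+00, -1.32046141e-05,
        1.08861196e+00, -1.90235197e-02]), 'dq': array([-0.00072076, -0.00093239, -0.00127632, -0.00037969,  0.00126536,
        0.00114142]), 'joint_torque': array([-8.99985025e-04, -5.44982278e+01, -2.73918933e+01,  6.45088241e-02,
        2.04746565e-02, -5.69977669e-05]), 'tcp_pos': array([ 0.16950635, -0.60113881,  0.23307749]), 'ee_rot': array([-3.11080356e+00, -4.30167642e-01,  2.40314912e-04]), 'force': array([ 0.16494625, -0.44980753, -0.64732221]), 'moment': array([-0.05377107,  0.02832883,  0.01141957]), 'opening': 0.9988679031720319} 0.011
```

View pics/scene0.png

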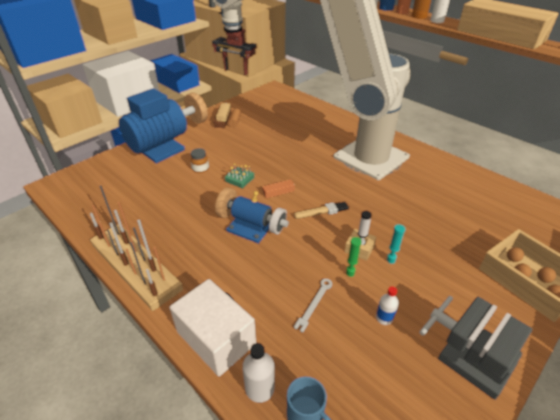

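View pics/top0.png

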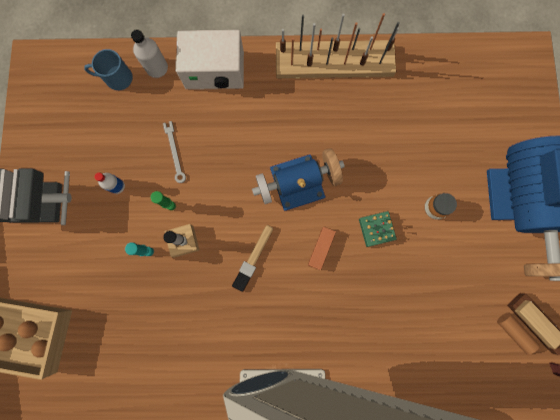

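View pics/wrist0.png

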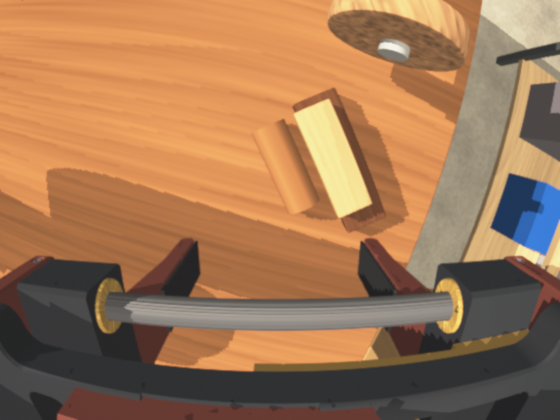

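The gun candidates in the top view are one with a black cap and aluminium barrel in the wooden stand at (178,239), a green one at (163,200) and a turquoise one at (139,249). The description fits the one in the stand. The small spindle with the brass nipple is at (300,183), and the larger blue motor at (545,185) is a lookalike. I'll enlarge both to confirm.

```bash
python3 - <<'E'
import cv2,numpy as np
t=cv2.imread('pics/top0.png'); s=cv2.imread('pics/scene0.png')
f=lambda im,x,y,w,h,k:cv2.resize(im[y:y+h,x:x+w],None,fx=k,fy=k,interpolation=cv2.INTER_CUBIC)
a=np.hstack([f(t,115,180,100,75,4),f(t,245,140,100,75,4)])
b=np.hstack([f(s,325,200,100,75,4),f(s,205,175,100,75,4)])
cv2.imwrite('pics/c1.png',np.vstack([a,b]))
E
```

```text
(no output)
```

View pics/c1.png

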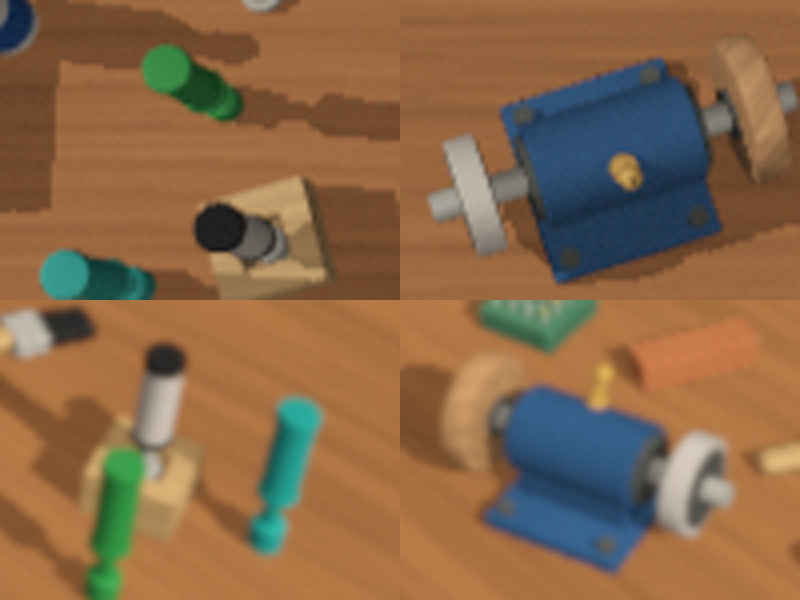

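```bash
python3 - <<'E'
from h import *
import pickle
P=pickle.load(open('P0.pkl','rb'))
t=cv2.imread('pics/top0.png'); s=cv2.imread('pics/scene0.png')
def comp(im,x,y,w,h,fn,name):
    hsv=cv2.cvtColor(im[y:y+h,x:x+w],cv2.COLOR_BGR2HSV).astype(int); m=fn(hsv).astype(np.uint8)
    n,l,st,c=cv2.connectedComponentsWithStats(m)
    i=1+np.argmax(st[1:,4]); print(name,(c[i]+[x,y]).round(1),st[i]+np.array([x,y,0,0,0])); return c[i]+[x,y],(l==i)
dark=lambda a:(a[...,2]<62)
c1,m=comp(t,160,228,25,20,dark,'cap top')
c2,m2=comp(s,350,205,30,20,dark,'cap scene')
X,e=tri([ray(P['top'],*c1),ray(P['scene'],*c2)]); print('cap',X.round(4),np.round(e,4))
br=lambda a:(a[...,0]>15)&(a[...,0]<32)&(a[...,1]>110)&(a[...,2]>110)
c1,m=comp(t,293,172,16,18,br,'nip top'); 
c2,m2=comp(s,247,187,18,18,br,'nip scene')
X,e=tri([ray(P['top'],*c1),ray(P['scene'],*c2)]); print('nip',X.round(4),np.round(e,4))
# shaft ends at z=.06
a=onz(P['top'],253.7,191.7,.06);b=onz(P['top'],342.5,163.7,.06);print(a,b,np.linalg.norm(a-b),np.degrees(np.arctan2(*(a-b)[[1,0]])),(a+b)/2)
for n,u,v in [('green',162+.0,199.5),('turq',137,249)]:
    pass
print('green cap',onz(P['top'],156.7,197.5,.13),'turq',onz(P['top'],131.5,249,.13))
# stand top corners
for u,v in [(115+205/4,180+200/4),(115+303/4,180+180/4),(115+328/4,180+278/4),(115+222/4,180+300/4)]: print('stand',onz(P['top'],u,v,.04).round(4))
E
```

```text
cap top [169.7 236.7] [164 231  13  12 121]
cap scene [365.6 214.7] [362 212   8   7  42]
cap [0.4385 0.2651 0.1374] [0.0014 0.0014]
nip top [301.  182.3] [298 179   7   8  43]
nip scene [254.9 195.8] [252 190   7  12  61]
nip [ 0.5756 -0.0524  0.1037] [0.0005 0.0005]
[0.56106564 0.07064172 0.06      ] [ 0.63433969 -0.16466459  0.06      ] 0.24645110566710468 107.29651328793243 [ 0.59770266 -0.04701143  0.06      ]
green cap [0.53485569 0.30397861 0.13      ] turq [0.40935493 0.35954579 0.13      ]
stand [0.4642 0.3032 0.04  ]
stand [0.4769 0.2386 0.04  ]
stand [0.4122 0.2204 0.04  ]
stand [0.3984 0.2895 0.04  ]
```

```bash
cat >> h.py <<'E'
def go(target,yawdeg=None):
    s=arm.sense(); Rm=R.from_rotvec(s['ee_rot']).as_matrix()
    d=Rm.T@(np.asarray(target)-s['tcp_pos'])*100
    yaw=np.degrees(np.arctan2(Rm[1,0],Rm[0,0]))
    print('t',round(s['t'],2),'tcp',s['tcp_pos'].round(4),'yaw',yaw.round(2),'tilt',np.degrees(np.arccos(-Rm[2,2])).round(2),'shift cm',d.round(2),'turn',None if yawdeg is None else round(-(yawdeg-yaw),2),'F',s['force'].round(1),'op',(s['opening']*88).round(1),'q',s['qpos'].round(2))
E
python3 -c "
from h import *
go([.50,-.12,.234],17.3)"
```

```text
Traceback (most recent call last):
  File "h.py", line 29, in go
    print('t',round(s['t'],2),'tcp',s['tcp_pos'].round(4),'yaw',yaw.round(2),'tilt',np.degrees(np.arccos(-Rm[2,2])).round(2),'shift cm',d.round(2),'turn',None if yawdeg is None else round(-(yawdeg-yaw),2),'F',s['force'].round(1),'op',(s['opening']*88).round(1),'q',s['qpos'].round(2))
                                                                                                                                                                                                                                          ^^^^^^^^^^^^^^^^^^^^^^^
AttributeError: 'float' object has no attribute 'round'
```

```bash
sed -i "s/(s\['opening'\]\*88).round(1)/round(s['opening']*88,1)/" h.py
python3 -c "
from h import *
go([.50,-.12,.234],17.3)"
```

```text
t 0.15 tcp [ 0.1695 -0.6011  0.2331] yaw 15.75 tilt 0.07 shift cm [ 44.87 -37.34  -0.05] turn -1.55 F [ 0.2 -0.4 -0.6] op 87.9 q [-1.32  0.42  1.63 -0.    1.09 -0.02]
```

>>> carry_out --pt "44.9 -37.3 0 -1.5 8" --pt "44.9 -37.3 0 -1.5 8" --pt "44.9 -37.3 0 -1.5 8" --pt "44.9 -37.3 0 -1.5 8" --pt "44.9 -37.3 0 -1.5 8" --pt "44.9 -37.3 0 -1.5 8" --pt "44.9 -37.3 0 -1.5 8" --pt "44.9 -37.3 0 -1.5 8" --pt "44.9 -37.3 0 -1.5 8" --pt "44.9 -37.3 0 -1.5 8" --grip_force 15

```text
t: 0.98
tcp_pos: [0.4063, -0.2563, 0.2336]
ee_rot: [-3.105, -0.471, 0.0]
force: [0.2, -0.8, -0.6]
opening: 0.912
```

```bash
python3 -c "
from h import *
go([.50,-.12,.234],17.3)"
```

```text
t 0.98 tcp [ 0.4063 -0.2563  0.2336] yaw 17.23 tilt 0.06 shift cm [ 12.99 -10.24  -0.03] turn -0.07 F [ 0.2 -0.8 -0.6] op 80.3 q [-0.59  0.21  1.94  0.    0.99  0.68]
```

>>> carry_out --pt "13 -10.2 0 0 8" --pt "13 -10.2 0 0 8" --pt "13 -10.2 0 0 8" --pt "13 -10.2 0 0 8" --pt "13 -10.2 0 0 8" --pt "13 -10.2 0 0 8" --pt "13 -10.2 0 0 8" --pt "13 -10.2 0 0 8" --pt "13 -10.2 0 0 8" --pt "13 -10.2 0 0 8"

```text
t: 1.82
tcp_pos: [0.4996, -0.1215, 0.2338]
ee_rot: [-3.106, -0.467, 0.0]
force: [0.3, 0.0, 0.6]
opening: 0.913
```

```bash
cat > snap.py <<'E'
import sys,pickle
from h import *
n,tag=sys.argv[1:3]
go(arm.sense()['tcp_pos'])
p=arm.camera_params(n); im=arm.read_camera(n); cv2.imwrite(f'pics/{tag}.png',im); pickle.dump(p,open(f'pics/{tag}.pkl','wb'))
E
python3 snap.py wrist w1; python3 -c "
from h import *
go([.50,.02,.234],17.3)"
```

```text
t 1.82 tcp [ 0.4996 -0.1215  0.2338] yaw 17.11 tilt 0.06 shift cm [0. 0. 0.] turn None F [0.3 0.  0.6] op 80.4 q [-0.26  0.26  1.87  0.    1.01  1.01]
t 1.87 tcp [ 0.4997 -0.1214  0.2338] yaw 17.12 tilt 0.06 shift cm [  4.19 -13.51  -0.  ] turn -0.18 F [-0.   0.4 -0.4] op 80.1 q [-0.26  0.26  1.87  0.    1.01  1.01]
```

View pics/w1.png

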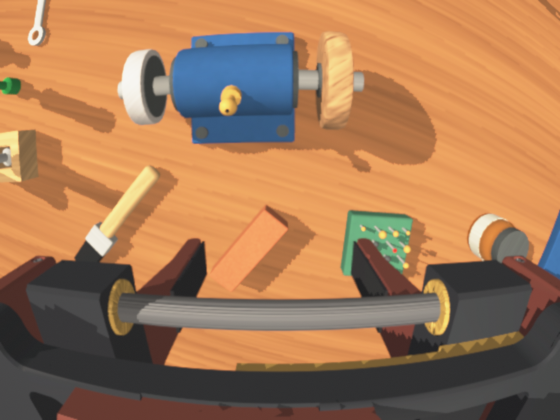

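The spindle lies almost parallel to the image, with the nipple's head near (228,103) and its foot near (233,92). I'll take a second view on the way to the gun.

>>> carry_out --pt "4 -13 0 0 8" --pt "4 -13 0 0 8" --pt "4 -13 0 0 8" --pt "4 -13 0 0 8" --pt "4 -13 0 0 8" --pt "4 -13 0 0 8" --pt "4 -13 0 0 8" --pt "4 -13 0 0 8" --pt "4 -13 0 0 8" --pt "4 -13 0 0 8"

```text
t: 2.7
tcp_pos: [0.4997, 0.0136, 0.2339]
ee_rot: [-3.106, -0.465, 0.0]
force: [-1.1, 0.8, 0.0]
opening: 0.913
```

```bash
python3 snap.py wrist w2; python3 - <<'E'
import cv2,numpy as np
a=cv2.imread('pics/w1.png');b=cv2.imread('pics/w2.png')
cv2.imwrite('pics/c2.png',cv2.resize(a[20:150,100:380],None,fx=2.8,fy=2.8,interpolation=cv2.INTER_CUBIC))
E
python3 -c "
from h import *
go([.44,.20,.234],17.3)"
```

```text
t 2.7 tcp [0.4997 0.0136 0.2339] yaw 17.02 tilt 0.06 shift cm [0. 0. 0.] turn None F [-1.1  0.8  0. ] op 80.3 q [0.   0.24 1.9  0.   1.   1.28]
t 2.75 tcp [0.4997 0.0137 0.2339] yaw 17.04 tilt 0.06 shift cm [-2.500e-01 -1.956e+01  1.000e-02] turn -0.26 F [-0.2  1.3  0. ] op 80.3 q [0.   0.24 1.9  0.   1.   1.28]
```

View pics/w2.png

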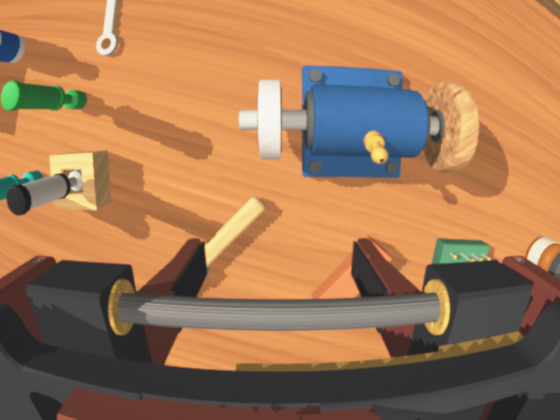

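View pics/c2.png

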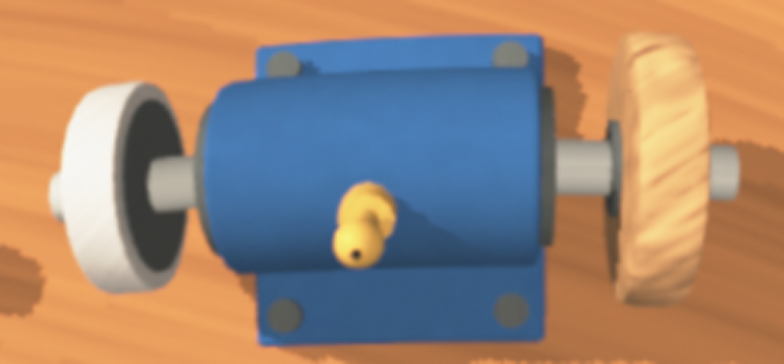

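```bash
python3 - <<'E'
import cv2,numpy as np
a=cv2.imread('pics/w1.png');b=cv2.imread('pics/w2.png')
f=lambda im,x,y,w,h,k:cv2.resize(im[y:y+h,x:x+w],None,fx=k,fy=k,interpolation=cv2.INTER_CUBIC)
cv2.imwrite('pics/c3.png',np.hstack([f(a,208,75,40,50,10),f(b,356,120,40,50,10)]))
E
```

```text
(no output)
```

View pics/c3.png

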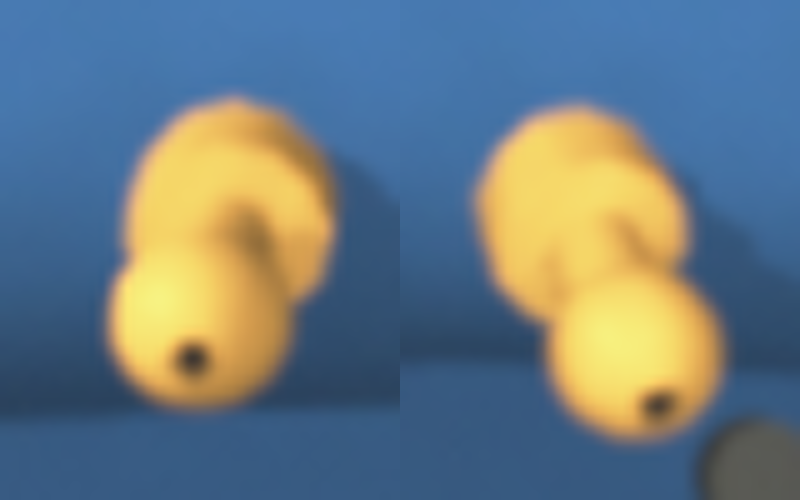

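```bash
python3 - <<'E'
from h import *
import pickle
p1=pickle.load(open('pics/w1.pkl','rb'));p2=pickle.load(open('pics/w2.pkl','rb'));P=pickle.load(open('P0.pkl','rb'))
B,e=tri([ray(p1,227.55,106.35,1),ray(p2,379.15,154.75,1)]);print('ball',B.round(4),np.round(e,4))
H,e=tri([ray(p1,226.75,110.35,1),ray(p2,381.45,160.05,1)]);print('hole',H.round(4),np.round(e,4), np.linalg.norm(H-B))
print('ball in top',proj(P['top'],B),'scene',proj(P['scene'],B))
# shaft ends, base corners w1
l=lambda x,y:(100+x/2.8,20+y/2.8)
a=onz(p1,*l(50,195),.06,1);b=onz(p1,*l(738,172),.06,1);print('shaft',a,b,np.linalg.norm(a-b),np.degrees(np.arctan2(*(a-b)[[1,0]]))-90,(a+b)/2)
cs=[onz(p1,*l(*c),.008,1) for c in [(258,48),(542,37),(544,342),(258,344)]]
for c in cs: print(c.round(4))
print('centre',np.mean(cs,0)); 
f=lambda d:np.degrees(np.arctan2(d[1],d[0]))
print(f(cs[0]-cs[1])-90,f(cs[3]-cs[2])-90,f(cs[1]-cs[2]),f(cs[0]-cs[3]))
# bolts
bs=[onz(p1,*l(*c),.01,1) for c in [(283,67),(510,56),(510,311),(284,316)]]
print(f(bs[0]-bs[1])-90,f(bs[3]-bs[2])-90,f(bs[1]-bs[2]),f(bs[0]-bs[3]),np.mean(bs,0))
E
```

```text
ball [ 0.5706 -0.0562  0.1136] [0.0001 0.0001]
hole [ 0.567  -0.0576  0.12  ] [0. 0.] 0.007438917094016073
ball in top [302.87823159 183.2371897 ] scene [255.2924104  192.13343231]
shaft [0.56144113 0.07697319 0.06      ] [ 0.63798804 -0.16918828  0.06      ] 0.257788469392093 17.273719343402007 [ 0.59971458 -0.04610754  0.06      ]
[0.6433 0.0288 0.008 ]
[ 0.6785 -0.0851  0.008 ]
[ 0.5548 -0.1242  0.008 ]
[ 0.5203 -0.0091  0.008 ]
centre [ 0.5992216  -0.04741609  0.008     ]
17.185784452163006 16.67544191830001 17.521554953126387 17.095677653753985
17.795809476891947 17.37125412674817 17.15222039839342 17.368876544908215 [ 0.60012033 -0.04623776  0.01      ]
```

```bash
python3 -c "
from h import *
go([.375,.243,.234],17.3)"
```

```text
t 2.75 tcp [0.4997 0.0137 0.2339] yaw 17.04 tilt 0.06 shift cm [-5.210e+00 -2.557e+01  2.000e-02] turn -0.26 F [-0.2  1.3  0. ] op 80.3 q [0.   0.24 1.9  0.   1.   1.28]
```

>>> carry_out --pt "-5.2 -25.6 0 -0.3 7" --pt "-5.2 -25.6 0 -0.3 7" --pt "-5.2 -25.6 0 -0.3 7" --pt "-5.2 -25.6 0 -0.3 7" --pt "-5.2 -25.6 0 -0.3 7" --pt "-5.2 -25.6 0 -0.3 7" --pt "-5.2 -25.6 0 -0.3 7" --pt "-5.2 -25.6 0 -0.3 7" --pt "-5.2 -25.6 0 -0.3 7" --pt "-5.2 -25.6 0 -0.3 7"

```text
t: 3.58
tcp_pos: [0.3756, 0.2424, 0.2341]
ee_rot: [-3.105, -0.472, 0.0]
force: [0.1, -0.9, -0.5]
opening: 0.797
```

```bash
python3 snap.py wrist w3
```

```text
t 3.58 tcp [0.3756 0.2424 0.2341] yaw 17.29 tilt 0.04 shift cm [0. 0. 0.] turn None F [ 0.1 -0.9 -0.5] op 70.1 q [0.55 0.16 2.01 0.   0.98 1.81]
```

View pics/w3.png

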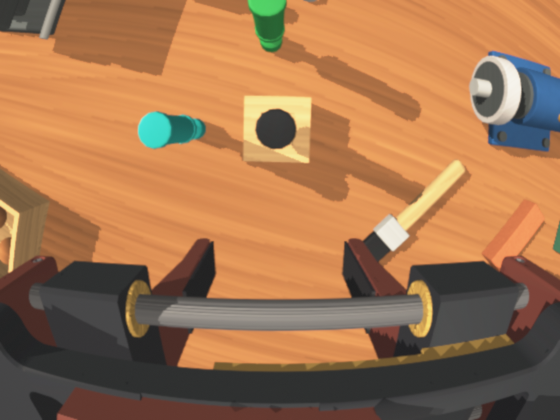

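The black cap is at (276,129) over the stand, whose sides lie parallel to the tool axes. The green and turquoise lookalikes are at (268,20) and (160,130).

```bash
python3 - <<'E'
from h import *
import pickle
p2=pickle.load(open('pics/w2.pkl','rb'));p3=pickle.load(open('pics/w3.pkl','rb'));P=pickle.load(open('P0.pkl','rb'))
im=cv2.imread('pics/w3.png');g=cv2.cvtColor(im[100:160,250:305],cv2.COLOR_BGR2GRAY)
m=(g<55).astype(np.uint8);n,l,st,c=cv2.connectedComponentsWithStats(m);i=1+np.argmax(st[1:,4]);c3=c[i]+[250,100];print(c3,st[i])
im=cv2.imread('pics/w2.png');g=cv2.cvtColor(im[180:225,0:45],cv2.COLOR_BGR2GRAY)
m=(g<55).astype(np.uint8);n,l,st,c=cv2.connectedComponentsWithStats(m);i=1+np.argmax(st[1:,4]);c2=c[i]+[0,180];print(c2,st[i])
X,e=tri([ray(p3,*c3,1),ray(p2,*c2,1)]);print('w3w2',X.round(4),np.round(e,4))
X,e=tri([ray(p3,*c3,1),ray(P['top'],169.7,236.7)]);print('w3top',X.round(4),np.round(e,4))
print(onz(p3,*c3,.146,1))
im=cv2.imread('pics/w3.png')
hsv=cv2.cvtColor(im,cv2.COLOR_BGR2HSV)
cs=[onz(p3,u,v,.04,1) for u,v in [(244,96),(311,97),(309,163),(243,161)]]
f=lambda d:np.degrees(np.arctan2(d[1],d[0]))
print(np.round(cs,4),np.mean(cs,0),f(cs[0]-cs[1])-90,f(cs[3]-cs[2])-90,f(cs[1]-cs[2]),f(cs[0]-cs[3]))
G=X[:2]; go([*np.mean(cs,0)[:2],.1],17.3)
E
```

```text
[291.88571429 131.94285714] [38 21  7 20 35]
[ 20.99473684 200.64736842] [ 10   5  21  29 380]
w3w2 [0.4422 0.2524 0.1483] [0.0013 0.0013]
w3top [0.4375 0.2541 0.1777] [0.0037 0.0037]
[0.44108114 0.25173661 0.146     ]
[[0.4632 0.307  0.04  ]
 [0.4831 0.2394 0.04  ]
 [0.4152 0.2198 0.04  ]
 [0.3962 0.2878 0.04  ]] [0.43941632 0.26351497 0.04      ] 16.420464375115216 15.552145953139615 16.104968024146853 15.942081361528786
t 3.63 tcp [0.3757 0.2421 0.2341] yaw 17.24 tilt 0.04 shift cm [ 6.72 -0.14 13.41] turn -0.06 F [ 0.4 -0.3  0.3] op 70.4 q [0.55 0.16 2.01 0.   0.98 1.81]
```

```bash
python3 - <<'E'
from h import *
import pickle
p2=pickle.load(open('pics/w2.pkl','rb'));p3=pickle.load(open('pics/w3.pkl','rb'));P=pickle.load(open('P0.pkl','rb'))
im=cv2.imread('pics/w3.png');g=cv2.cvtColor(im[100:160,250:305],cv2.COLOR_BGR2GRAY)
print(g[29,::4])
m=(g<90).astype(np.uint8);n,l,st,c=cv2.connectedComponentsWithStats(m);i=1+np.argmax(st[1:,4]);c3=c[i]+[250,100];print(c3,st[i])
X,e=tri([ray(p3,*c3,1),ray(p2,21,200.6,1)]);print('w3w2',X.round(4),np.round(e,4))
X,e=tri([ray(p3,*c3,1),ray(P['top'],169.7,236.7)]);print('w3top',X.round(4),np.round(e,4))
print(onz(p3,*c3,.146,1))
E
```

```text
[226 208  59  58  58  57  58  58  57  55  56  54 190 170]
[275.59243697 128.55294118] [   6   10   40   38 1190]
w3w2 [0.4389 0.2634 0.1377] [0.0011 0.0011]
w3top [0.4385 0.2644 0.1425] [0.0015 0.0015]
[0.4398897  0.26383591 0.146     ]
```

```bash
python3 -c "
from h import *
go([.439,.2637,.094],17.3)"
```

```text
t 3.63 tcp [0.3757 0.2421 0.2341] yaw 17.24 tilt 0.04 shift cm [ 6.68 -0.17 14.01] turn -0.06 F [ 0.4 -0.3  0.3] op 70.4 q [0.55 0.16 2.01 0.   0.98 1.81]
```

>>> carry_out --pt "4 -0.2 0 0 7" --pt "6.7 -0.2 0 0 7" --pt "6.7 -0.2 0 0 7" --pt "6.7 -0.2 3 0 7" --pt "6.7 -0.2 6 0 7" --pt "6.7 -0.2 9 0 7" --pt "6.7 -0.2 11.5 0 7" --pt "6.7 -0.2 13 0 7" --pt "6.7 -0.2 14 0 7" --pt "6.7 -0.2 14 0 7"

```text
t: 4.47
tcp_pos: [0.4381, 0.2622, 0.0923]
ee_rot: [3.106, 0.468, -0.006]
force: [0.5, 0.0, -0.4]
opening: 0.794
```

```bash
python3 snap.py wrist w4;python3 -c "
from h import *
go([.439,.2637,.094],17.3)"
```

```text
t 4.47 tcp [0.4381 0.2622 0.0923] yaw 17.14 tilt 0.23 shift cm [0. 0. 0.] turn None F [ 0.5  0.  -0.4] op 69.9 q [0.52 0.48 1.96 0.   0.7  1.79]
t 4.52 tcp [0.4388 0.2629 0.0935] yaw 17.16 tilt 0.12 shift cm [ 0.04 -0.07 -0.05] turn -0.14 F [1.3 0.  0. ] op 70.0 q [0.52 0.48 1.96 0.   0.7  1.79]
```

View pics/w4.png

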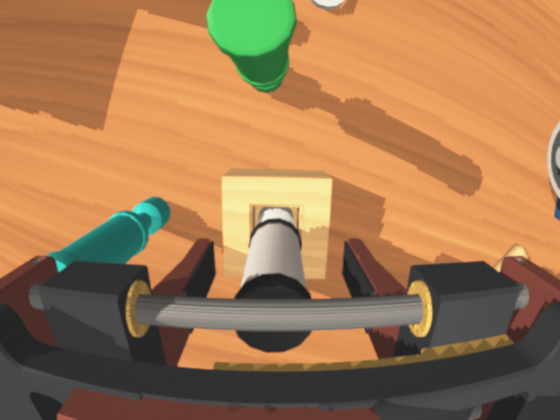

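>>> carry_out --pt "0 -0.1 0 0 2" --pt "0 -0.1 0 0 2" --pt "0 -0.1 0 0 2" --pt "0 -0.1 0 0 2" --pt "0 -0.1 0 0 2" --pt "0 -0.1 0 0 2" --pt "0 -0.1 0 0 2" --pt "0 -0.1 -0.6 0 2" --pt "0 -0.1 -1.2 0 2" --pt "0 -0.1 -1.8 0 2" --grip_force 15

```text
t: 5.35
tcp_pos: [0.4382, 0.2637, 0.1118]
ee_rot: [3.106, 0.469, -0.005]
force: [-0.4, -0.2, -3.8]
opening: 0.345
```

```bash
python3 snap.py wrist w5
```

```text
t 5.35 tcp [0.4382 0.2637 0.1118] yaw 17.17 tilt 0.17 shift cm [0. 0. 0.] turn None F [-0.4 -0.2 -3.8] op 30.4 q [0.52 0.44 1.96 0.   0.74 1.79]
```

View pics/w5.png

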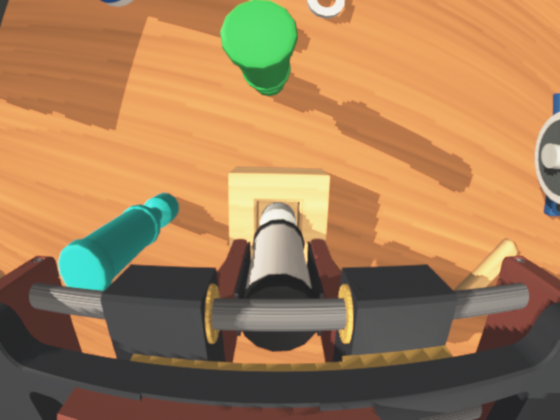

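>>> carry_out --pt "-0.3 0 0 0 2" --pt "-0.6 0 0 0 2" --pt "-0.9 0 0 0 2" --pt "-1.2 0 0 0 2" --pt "-1.5 0 0 0 2" --pt "-1.8 0 0 0 2" --pt "-2.1 0 0 0 2" --pt "-2.4 0 0 0 2" --pt "-2.4 0 0 0 2" --pt "-2.4 0 0 0 2"

```text
t: 6.23
tcp_pos: [0.416, 0.257, 0.113]
ee_rot: [-3.106, -0.469, 0.002]
force: [1.4, 0.5, -4.5]
opening: 0.344
```

```bash
python3 snap.py wrist w6; python3 snap.py scene s6; python3 - <<'E'
import cv2,numpy as np
a=cv2.imread('pics/w6.png');b=cv2.imread('pics/s6.png')
f=lambda im,x,y,w,h,k:cv2.resize(im[y:y+h,x:x+w],None,fx=k,fy=k,interpolation=cv2.INTER_CUBIC)
cv2.imwrite('pics/c6.png',np.hstack([f(a,180,130,200,250,2),f(b,310,160,100,125,4)]))
E
```

```text
t 6.23 tcp [0.416 0.257 0.113] yaw 17.17 tilt 0.06 shift cm [0. 0. 0.] turn None F [ 1.4  0.5 -4.5] op 30.3 q [0.53 0.42 2.01 0.   0.72 1.8 ]
t 6.28 tcp [0.4161 0.2571 0.113 ] yaw 17.17 tilt 0.05 shift cm [0. 0. 0.] turn None F [-0.   0.2 -4.6] op 30.2 q [0.53 0.42 2.01 0.   0.72 1.8 ]
```

View pics/c6.png

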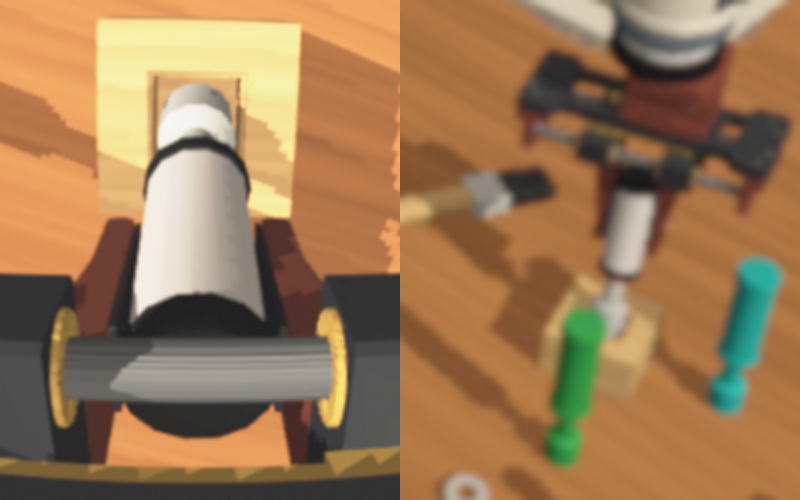

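>>> carry_out --pt "-0.3 0 0.1 0 2" --pt "-0.6 0 0.2 0 2" --pt "-0.9 0 0.2 0 2" --pt "-1.2 0 0.2 0 2" --pt "-1.5 0 0.2 0 2" --pt "-1.8 0 0.2 0 2" --pt "-2.1 0 0.2 0 2" --pt "-2.3 0 0.2 0 2" --pt "-2.3 0 0.2 0 2" --pt "-2.3 0 0.2 0 2"

```text
t: 7.17
tcp_pos: [0.3942, 0.2503, 0.1111]
ee_rot: [-3.106, -0.469, 0.001]
force: [0.3, 0.5, -3.9]
opening: 0.343
```

```bash
python3 snap.py wrist w7
```

```text
t 7.17 tcp [0.3942 0.2503 0.1111] yaw 17.17 tilt 0.04 shift cm [0. 0. 0.] turn None F [ 0.3  0.5 -3.9] op 30.2 q [0.54 0.39 2.05 0.   0.69 1.81]
```

View pics/w7.png

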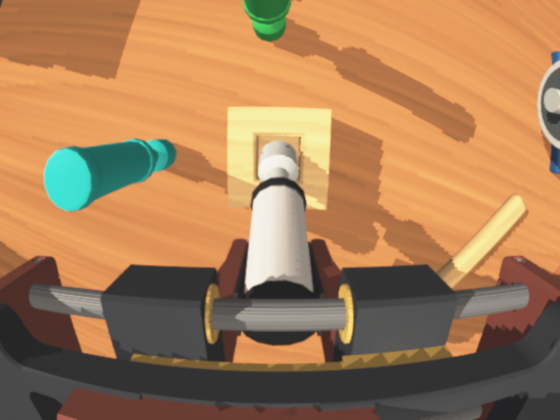

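>>> carry_out --pt "0 0 0 0 2" --pt "0 0 -0.8 0 2" --pt "0 0 -2 0 2" --pt "0 0 -4 0 2" --pt "0 0 -6 0 2" --pt "0 0 -8 0 2" --pt "0 0 -10 0 2" --pt "0 0 -12 0 2" --pt "0 0 -13 0 2" --pt "0 0 -13 0 2" --grip_force 40

```text
t: 8.05
tcp_pos: [0.3953, 0.2509, 0.2435]
ee_rot: [-3.104, -0.469, -0.005]
force: [1.2, 0.8, -3.8]
opening: 0.338
```

```bash
python3 snap.py wrist w8; python3 snap.py scene s8; python3 snap.py top t8; python3 - <<'E'
from h import *
a=cv2.imread('pics/w8.png');b=cv2.imread('pics/s8.png');c=cv2.imread('pics/t8.png')
p=arm.camera_params('scene');q=arm.camera_params('top');s=arm.sense()['tcp_pos']
print(proj(p,s),proj(q,s))
f=lambda im,x,y,w,h,k:cv2.resize(im[y:y+h,x:x+w],None,fx=k,fy=k,interpolation=cv2.INTER_CUBIC)
u,v=proj(p,s).astype(int);u2,v2=proj(q,s).astype(int);print(u,v,u2,v2)
cv2.imwrite('pics/c8.png',np.hstack([f(b,u-50,v-60,100,140,4),f(c,u2-50,v2-70,100,140,4)]))
go([.513,-.074,.24],17.3)
E
```

```text
t 8.05 tcp [0.3953 0.2509 0.2435] yaw 17.17 tilt 0.22 shift cm [0. 0. 0.] turn None F [ 1.2  0.8 -3.8] op 29.7 q [0.54 0.18 1.96 0.   1.   1.81]
t 8.1 tcp [0.3947 0.2505 0.2419] yaw 17.17 tilt 0.1 shift cm [0. 0. 0.] turn None F [-0.5  0.7 -3.7] op 29.4 q [0.54 0.18 1.96 0.   1.   1.81]
t 8.15 tcp [0.394  0.2501 0.2409] yaw 17.17 tilt 0.05 shift cm [0. 0. 0.] turn None F [-0.1 -0.6 -4.2] op 29.5 q [0.54 0.18 1.96 0.   1.   1.81]
[376.4218389  176.65321872] [163.368178   252.95577958]
376 176 163 252
t 8.2 tcp [0.3937 0.2499 0.2402] yaw 17.17 tilt 0.13 shift cm [1.840e+00 3.447e+01 1.000e-02] turn -0.13 F [ 0.3  0.4 -5. ] op 29.7 q [0.54 0.18 1.96 0.   1.   1.81]
```

View pics/w8.png

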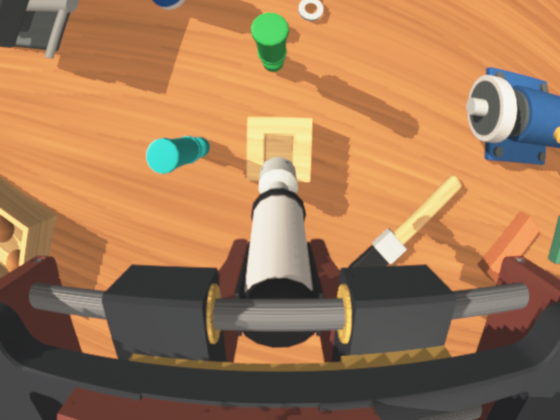

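View pics/c8.png

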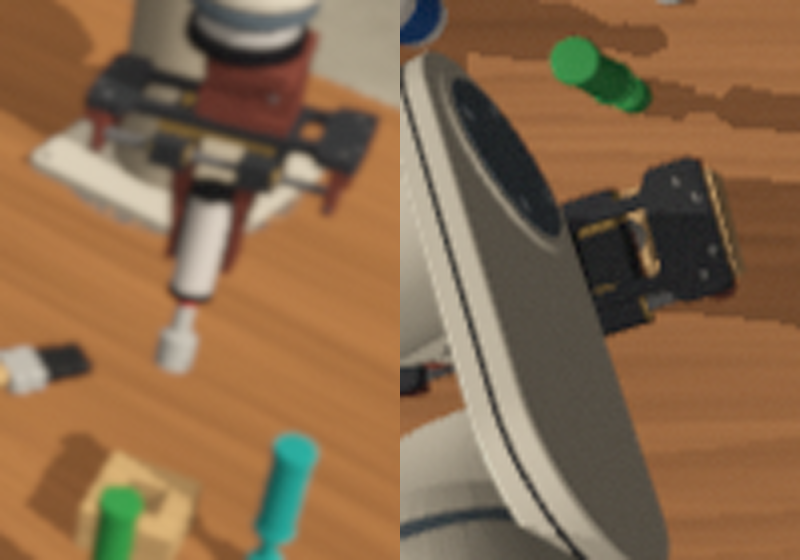

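```bash
cat > tilt.py <<'E'
from h import *
import pickle
ps=pickle.load(open('pics/s8.pkl','rb'));pw=pickle.load(open('pics/w8.pkl','rb'))
yaw=np.radians(17.17); xt=np.array([np.cos(yaw),np.sin(yaw),0])
for nm,p,tcp,f in [('scene',ps,np.array([.3947,.2505,.2419]),0),('wrist',pw,np.array([.3953,.2509,.2435]),1)]:
  for th in [24,27,30,33]:
    a=np.array([*( -np.sin(np.radians(th))*xt[:2]),np.cos(np.radians(th))])
    g=tcp+[0,0,.008]
    print(nm,th,[proj(p,g+a*(z-.092),f).round(1).tolist() for z in (0,.013,.026,.056,.130)])
E
python3 tilt.py
python3 - <<'E'
from h import *
a=cv2.imread('pics/w8.png')
cv2.imwrite('pics/c8b.png',cv2.resize(a[140:300,220:340],None,fx=5,fy=5,interpolation=cv2.INTER_CUBIC)[:600])
E
```

```text
scene 24 [[368.2, 205.3], [369.4, 201.0], [370.6, 196.6], [373.5, 186.5], [380.7, 160.7]]
scene 27 [[367.8, 205.6], [369.1, 201.2], [370.4, 196.8], [373.3, 186.6], [380.9, 160.6]]
scene 30 [[367.5, 205.9], [368.8, 201.4], [370.1, 197.0], [373.2, 186.7], [381.0, 160.6]]
scene 33 [[367.1, 206.0], [368.5, 201.6], [369.9, 197.1], [373.1, 186.7], [381.1, 160.6]]
wrist 24 [[277.5, 172.1], [277.4, 182.2], [277.3, 193.3], [277.0, 223.9], [276.1, 340.6]]
wrist 27 [[277.4, 166.3], [277.4, 177.1], [277.3, 188.9], [277.0, 221.4], [276.1, 342.8]]
wrist 30 [[277.4, 160.6], [277.3, 172.0], [277.2, 184.7], [277.0, 219.0], [276.2, 344.6]]
wrist 33 [[277.4, 154.9], [277.3, 167.1], [277.2, 180.5], [277.0, 216.7], [276.2, 346.2]]
```

View pics/c8b.png

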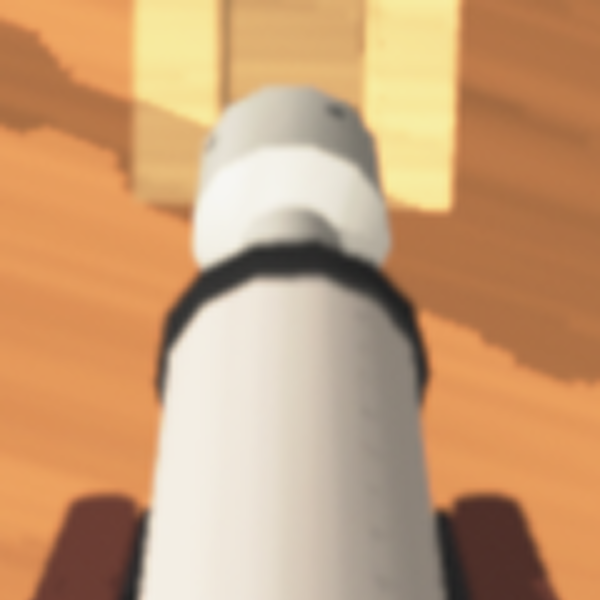

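```bash
cat >> tilt.py <<'E'
print()
tcp=np.array([.3953,.2509,.2435])
for dz in (0,.003):
 for th in [24,27,30,33]:
    t=np.radians(th);a=np.array([*(-np.sin(t)*xt[:2]),np.cos(t)]);q=np.array([*(np.cos(t)*xt[:2]),np.sin(t)])
    g=tcp+[0,0,.008]
    print(dz,th,[proj(pw,g+a*(z+dz-.092)+r*q,1)[1].round(1) for z,r in ((0,.013),(.026,.013),(.052,.0155),(.060,.0155),(.124,.0155),(.136,-.0155))])
E
python3 tilt.py | tail -8
```

```text
0 24 [np.float64(155.9), np.float64(176.1), np.float64(197.6), np.float64(206.5), np.float64(308.0), np.float64(368.5)]
0 27 [np.float64(150.3), np.float64(172.0), np.float64(195.4), np.float64(205.0), np.float64(312.1), np.float64(368.8)]
0 30 [np.float64(144.7), np.float64(168.1), np.float64(193.4), np.float64(203.6), np.float64(315.9), np.float64(368.8)]
0 33 [np.float64(139.3), np.float64(164.2), np.float64(191.6), np.float64(202.4), np.float64(319.5), np.float64(368.5)]
0.003 24 [np.float64(158.0), np.float64(178.7), np.float64(200.9), np.float64(210.0), np.float64(314.4), np.float64(374.6)]
0.003 27 [np.float64(152.6), np.float64(174.8), np.float64(198.9), np.float64(208.8), np.float64(318.7), np.float64(374.9)]
0.003 30 [np.float64(147.2), np.float64(171.1), np.float64(197.2), np.float64(207.6), np.float64(322.7), np.float64(374.9)]
0.003 33 [np.float64(141.9), np.float64(167.4), np.float64(195.5), np.float64(206.7), np.float64(326.5), np.float64(374.6)]
```

```bash
cat > tilt2.py <<'E'
from h import *
import pickle
from scipy.optimize import least_squares
yaw=np.radians(17.17); xt=np.array([np.cos(yaw),np.sin(yaw),0])
def rows(pw,tcp,th,dz,dx=0):
    t=np.radians(th);a=np.array([*(-np.sin(t)*xt[:2]),np.cos(t)]);q=np.array([*(np.cos(t)*xt[:2]),np.sin(t)])
    g=tcp+[0,0,.008]+dx*xt
    return np.array([proj(pw,g+a*(z+dz-.092)+r*q,1)[1] for z,r in ((0,.013),(.026,.013),(.052,.0155),(.060,.0155),(.124,.0155),(.136,-.0155))])
if __name__=='__main__':
    for n,tcp in [('w4',[.4381,.2622,.0923]),('w5',[.4382,.2637,.1118]),('w8',[.3953,.2509,.2435])]:
        p=pickle.load(open(f'pics/{n}.pkl','rb'));o,d=ray(p,p['cx'],p['cy']);print(n,o,o-tcp,d)
        for th in (0,10,20,30): print(th,rows(p,np.array(tcp),th,0).round(1))
E
python3 tilt2.py; python3 - <<'E'
from h import *
f=lambda im,x,y,w,h,k:cv2.resize(im[y:y+h,x:x+w],None,fx=k,fy=k,interpolation=cv2.INTER_CUBIC)
cv2.imwrite('pics/c9.png',np.hstack([f(cv2.imread(f'pics/{n}.png'),225,150,105,220,2.5) for n in('w4','w5','w8')]))
E
```

```text
w4 [0.50391296 0.28166611 0.24374329] [0.06581296 0.01946611 0.15144329] [-0.24412912 -0.07571538 -0.96678237]
0 [202.4 211.4 218.6 222.6 271.6 355.3]
10 [182.3 195.9 209.  215.  287.8 363.5]
20 [162.8 181.2 200.4 208.6 303.1 367.9]
30 [144.  167.6 193.2 203.5 316.5 368.8]
w5 [0.5038782  0.28304637 0.26334258] [0.0656782  0.01934637 0.15154258] [-0.24323882 -0.07530628 -0.9670387 ]
0 [202.5 211.4 218.6 222.6 271.4 355.1]
10 [182.4 195.9 209.  215.  287.6 363.4]
20 [162.9 181.2 200.4 208.5 302.9 367.8]
30 [144.1 167.6 193.2 203.5 316.4 368.8]
w8 [0.46012398 0.26976041 0.39543929] [0.06482398 0.01886041 0.15193929] [-0.23769171 -0.0720178  -0.96866717]
0 [203.2 212.  219.  222.9 270.8 354.8]
10 [183.1 196.5 209.3 215.2 287.  363.2]
20 [163.6 181.7 200.7 208.7 302.3 367.7]
30 [144.7 168.1 193.4 203.6 315.9 368.8]
```

View pics/c9.png

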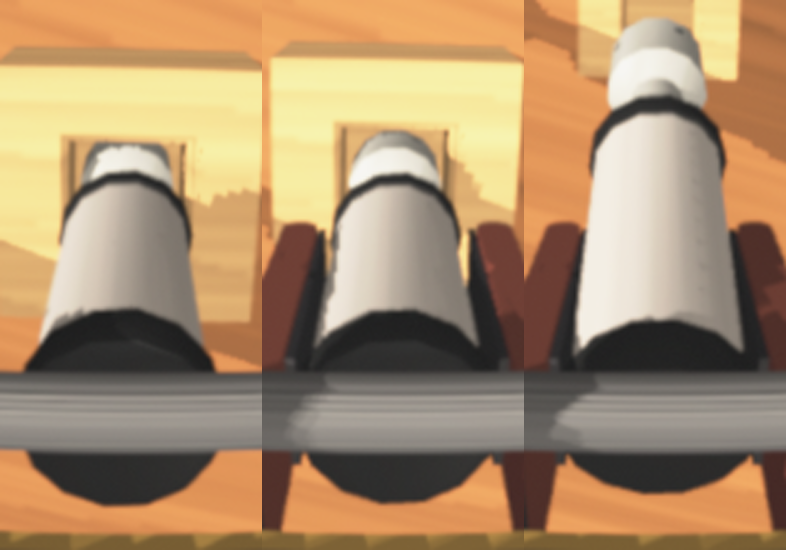

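```bash
python3 - <<'E'
from tilt2 import *
p=pickle.load(open('pics/w8.pkl','rb'));tcp=np.array([.3953,.2509,.2435])
m=np.array([157,np.nan,188,195,278,347]);k=~np.isnan(m)
r=least_squares(lambda x:(rows(p,tcp,x[0],x[1]*1e-3,x[2]*1e-3)-m)[k],[20,0,0]);print(r.x,r.fun.round(1),rows(p,tcp,r.x[0],r.x[1]*1e-3,r.x[2]*1e-3).round(1))
for th in(15,20,25,30):
    r=least_squares(lambda x:(rows(p,tcp,th,x[0]*1e-3,x[1]*1e-3)-m)[k],[0,0]);print(th,r.x,r.fun.round(1))
ps=pickle.load(open('pics/s8.pkl','rb'))
def sc(th,dz,dx):
    t=np.radians(th);a=np.array([*(-np.sin(t)*xt[:2]),np.cos(t)]);g=np.array([.3947,.2505,.2499])+dx*xt
    return [proj(ps,g+a*(z+dz-.092)).round(1).tolist() for z in (0,.013,.056)]
for c in [(20,-.004,.006),(20,0,0.006),(17,0,.006),(30,-.006,.008),(30,0,0)]: print(c,sc(*c))
E
```

```text
[18.36066297 -6.17702376  4.73865791] [-0.5  0.3  0.3 -0.3  0.1] [156.5 172.4 188.3 195.3 277.7 347.1]
15 [0.85914407 9.70581077] [ 3.1  0.6 -0.  -4.6  3.1]
20 [-9.8268389   1.90031591] [-2.   0.3  0.6  1.5 -1.3]
25 [-21.79074728  -8.4186247 ] [-6.   0.9  1.8  6.4 -5.8]
30 [-34.9974366  -21.22053348] [ -9.3   1.8   3.3  10.3 -10.2]
(20, -0.004, 0.006) [[367.7, 207.2], [368.8, 203.0], [372.7, 188.8]]
(20, 0, 0.006) [[368.1, 205.9], [369.2, 201.7], [373.0, 187.5]]
(17, 0, 0.006) [[368.5, 205.4], [369.6, 201.3], [373.2, 187.3]]
(30, -0.006, 0.008) [[365.9, 209.6], [367.3, 205.2], [371.7, 190.4]]
(30, 0, 0) [[367.5, 205.9], [368.8, 201.4], [373.2, 186.7]]
```

```bash
python3 - <<'E'
from h import *
f=lambda im,x,y,w,h,k:cv2.resize(im[y:y+h,x:x+w],None,fx=k,fy=k,interpolation=cv2.INTER_CUBIC)
cv2.imwrite('pics/c10.png',np.hstack([f(cv2.imread(f'pics/{n}.png'),225,130,105,230,2.5) for n in('w6','w7','w8')]))
E
```

```text
(no output)
```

View pics/c10.png

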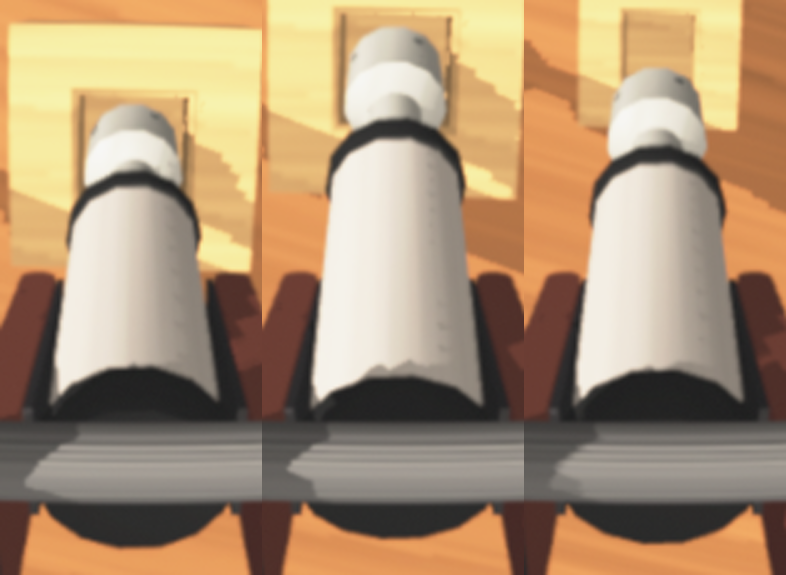

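```bash
python3 - <<'E'
from tilt2 import *
for n,tcp,m in [('w6',[.416,.257,.113],[172,0,198,205,277,349]),('w7',[.3942,.2503,.1111],[140.5,0,177,185,281,345]),('w8',[.3953,.2509,.2435],[157,0,188,195,278,347])]:
    p=pickle.load(open(f'pics/{n}.pkl','rb'));tcp=np.array(tcp);m=np.array(m,float);k=m>0
    r=least_squares(lambda x:(rows(p,tcp,x[0],x[1]*1e-3,x[2]*1e-3)-m)[k],[20,0,0]);print(n,r.x,r.fun.round(1))
E
```

```text
w6 [12.87184471 -7.47319152  1.12949753] [-0.4  0.7 -0.2 -0.2  0.1]
w7 [24.28848381 -4.49318553  8.46868929] [-0.8  0.4  0.6 -0.6  0.3]
w8 [18.36066297 -6.17702376  4.73865791] [-0.5  0.3  0.3 -0.3  0.1]
```

```bash
python3 -c "
from h import *
go([.4067,.2536,.1215])"
```

```text
t 8.2 tcp [0.3937 0.2499 0.2402] yaw 17.17 tilt 0.13 shift cm [ 1.38  0.03 11.87] turn None F [ 0.3  0.4 -5. ] op 29.7 q [0.54 0.18 1.96 0.   1.   1.81]
```

>>> carry_out --pt "1.4 0 0.5 0 2" --pt "1.4 0 3 0 2" --pt "1.4 0 5.5 0 2" --pt "1.4 0 8 0 2" --pt "1.4 0 9.5 0 2" --pt "1.4 0 10.5 0 2" --pt "1.4 0 11.2 0 2" --pt "1.4 0 11.7 0 2" --pt "1.4 0 11.9 0 2" --pt "1.4 0 11.9 0 2"

```text
t: 9.03
tcp_pos: [0.4069, 0.2541, 0.1212]
ee_rot: [3.106, 0.469, -0.003]
force: [-0.2, -0.7, -3.8]
opening: 0.335
```

```bash
python3 snap.py wrist w9; python3 - <<'E'
from h import *
a=cv2.imread('pics/w9.png')
cv2.imwrite('pics/c11.png',cv2.resize(a[80:360,180:380],None,fx=2.1,fy=2.1,interpolation=cv2.INTER_CUBIC)[:600])
go([.3834,.2466,.115])
E
```

```text
t 9.03 tcp [0.4069 0.2541 0.1212] yaw 17.17 tilt 0.12 shift cm [0. 0. 0.] turn None F [-0.2 -0.7 -3.8] op 29.5 q [0.53 0.39 2.02 0.   0.73 1.8 ]
t 9.08 tcp [0.4071 0.2542 0.1216] yaw 17.17 tilt 0.08 shift cm [-2.49  0.02  0.66] turn None F [-0.4  0.8 -3.8] op 29.3 q [0.53 0.39 2.02 0.   0.73 1.8 ]
```

View pics/c11.png

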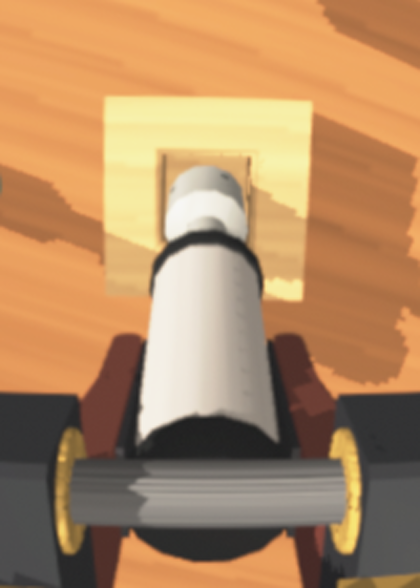

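>>> carry_out --pt "-0.3 0 0 0 2" --pt "-0.65 0 0.08 0 2" --pt "-1 0 0.17 0 2" --pt "-1.35 0 0.24 0 2" --pt "-1.7 0 0.35 0 2" --pt "-2.05 0 0.47 0 2" --pt "-2.4 0 0.58 0 2" --pt "-2.75 0 0.73 0 2" --pt "-3.1 0 0.9 0 2" --pt "-3.1 0 0.9 0 2"

```text
t: 9.92
tcp_pos: [0.3766, 0.2446, 0.1122]
ee_rot: [3.106, 0.469, -0.004]
force: [1.3, 0.3, -4.6]
opening: 0.337
```

```bash
python3 snap.py wrist w10; python3 - <<'E'
from h import *
a=cv2.imread('pics/w10.png')
cv2.imwrite('pics/c12.png',cv2.resize(a[80:360,200:350],None,fx=2.1,fy=2.1,interpolation=cv2.INTER_CUBIC)[:600])
E
```

```text
t 9.92 tcp [0.3766 0.2446 0.1122] yaw 17.18 tilt 0.14 shift cm [0. 0. 0.] turn None F [ 1.3  0.3 -4.6] op 29.6 q [0.55 0.37 2.09 0.   0.68 1.82]
```

View pics/c12.png

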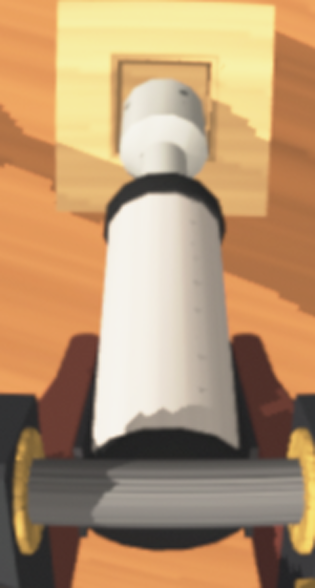

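```bash
python3 - <<'E'
from tilt2 import *
n,tcp,m=('w10',[.3766,.2446,.1122],[117.6,0,163,172,284.8,341])
p=pickle.load(open(f'pics/{n}.pkl','rb'));tcp=np.array(tcp);m=np.array(m,float);k=m>0
r=least_squares(lambda x:(rows(p,tcp,x[0],x[1]*1e-3,x[2]*1e-3)-m)[k],[20,0,0]);print(n,r.x,r.fun.round(1))
E
```

```text
w10 [32.55958632 -2.14912818 13.82768907] [-0.8  0.1  1.  -0.7  0.4]
```

>>> carry_out --pt "0.3 0 -0.1 0 2" --pt "0.4 0 -0.5 0 2" --pt "0.4 0 -1.5 0 2" --pt "0.4 0 -3.5 0 2" --pt "0.4 0 -6 0 2" --pt "0.4 0 -8.5 0 2" --pt "0.4 0 -11 0 2" --pt "0.4 0 -12.5 0 2" --pt "0.4 0 -13 0 2" --pt "0.4 0 -13 0 2"

```text
t: 10.8
tcp_pos: [0.3814, 0.2462, 0.2438]
ee_rot: [-3.106, -0.469, -0.0]
force: [0.2, 0.2, -3.9]
opening: 0.337
```

```bash
python3 snap.py wrist w11; python3 - <<'E'
from h import *
a=cv2.imread('pics/w11.png')
cv2.imwrite('pics/c13.png',cv2.resize(a[80:360,200:350],None,fx=2.1,fy=2.1,interpolation=cv2.INTER_CUBIC)[:600])
E
```

```text
t 10.8 tcp [0.3814 0.2462 0.2438] yaw 17.18 tilt 0.05 shift cm [0. 0. 0.] turn None F [ 0.2  0.2 -3.9] op 29.7 q [0.55 0.15 1.98 0.   1.   1.82]
```

View pics/c13.png

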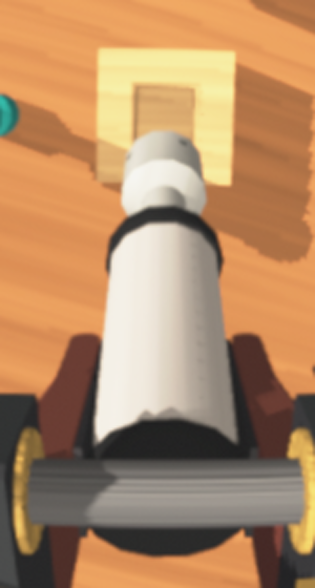

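```bash
python3 - <<'E'
from tilt2 import *
n,tcp,m=('w11',[.3814,.2462,.2438],[142.4,0,179,187.6,279.5,343.3])
p=pickle.load(open(f'pics/{n}.pkl','rb'));tcp=np.array(tcp);m=np.array(m,float);k=m>0
r=least_squares(lambda x:(rows(p,tcp,x[0],x[1]*1e-3,x[2]*1e-3)-m)[k],[20,0,0]);print(n,r.x,r.fun.round(1))
E
python3 snap.py wrist w12; python3 - <<'E'
import cv2,numpy as np
a=cv2.imread('pics/w11.png').astype(int);b=cv2.imread('pics/w12.png').astype(int)
f=lambda im,x,y,w,h,k:cv2.resize(im[y:y+h,x:x+w].astype(np.uint8),None,fx=k,fy=k,interpolation=cv2.INTER_CUBIC)
cv2.imwrite('pics/c14.png',np.hstack([f(a,200,120,150,240,2.4),f(b,200,120,150,240,2.4)]))
E
```

```text
w11 [23.94611314 -7.92195881  5.67251891] [-0.1  0.4 -0.2 -0.   0. ]
t 10.85 tcp [0.3808 0.2458 0.2426] yaw 17.17 tilt 0.1 shift cm [0. 0. 0.] turn None F [-0.3 -0.3 -4.7] op 29.5 q [0.55 0.16 1.99 0.   1.   1.82]
```

View pics/c14.png

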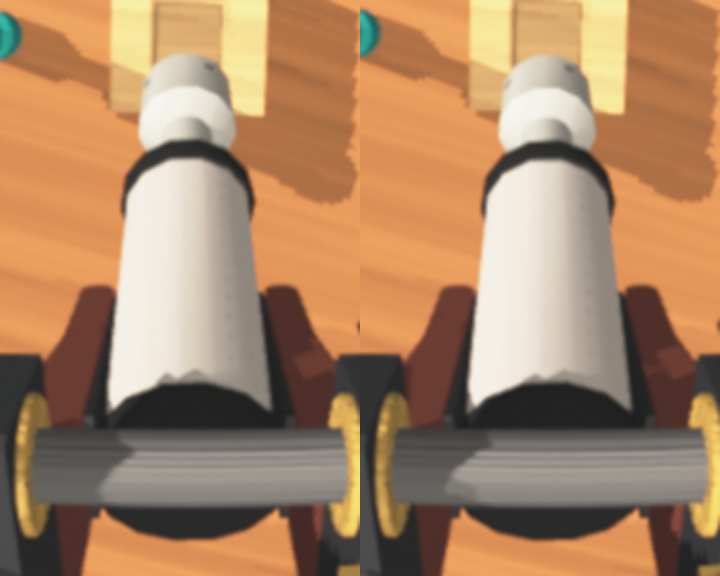

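```bash
python3 -c "
from h import *
go([.51,-.075,.25],17.3)"
```

```text
t 10.9 tcp [0.3804 0.2456 0.2417] yaw 17.17 tilt 0.2 shift cm [ 2.91 34.46 -0.83] turn -0.13 F [ 0.   0.1 -3.8] op 29.4 q [0.55 0.16 1.99 0.   1.   1.82]
```

>>> carry_out --pt "0.1 1.5 -0.2 -0.1 2" --pt "0.3 4.5 -0.4 -0.1 2" --pt "0.7 8.5 -0.6 -0.1 2" --pt "1.2 13 -0.8 -0.1 2" --pt "1.7 18 -0.8 -0.1 2" --pt "2.1 23 -0.8 -0.1 2" --pt "2.5 27.5 -0.8 -0.1 2" --pt "2.7 31 -0.8 -0.1 2" --pt "2.9 33.5 -0.8 -0.1 2" --pt "2.9 34.5 -0.8 -0.1 2" --grip_force 60

```text
t: 11.73
tcp_pos: [0.5112, -0.0801, 0.2482]
ee_rot: [3.105, 0.467, -0.007]
force: [-0.1, -0.8, -3.0]
opening: 0.332
```

```bash
python3 snap.py wrist w13; python3 snap.py scene s13; python3 - <<'E'
from h import *
a=cv2.imread('pics/w13.png')
f=lambda im,x,y,w,h,k:cv2.resize(im[y:y+h,x:x+w],None,fx=k,fy=k,interpolation=cv2.INTER_CUBIC)
b=cv2.imread('pics/s13.png')
cv2.imwrite('pics/c15.png',np.hstack([f(a,200,80,150,280,2.1),f(b,205,100,100,147,4)]))
go([.51,-.075,.25],17.3)
E
```

```text
t 11.73 tcp [ 0.5112 -0.0801  0.2482] yaw 17.1 tilt 0.28 shift cm [0. 0. 0.] turn None F [-0.1 -0.8 -3. ] op 29.2 q [-0.18  0.25  1.85 -0.    1.05  1.1 ]
t 11.78 tcp [ 0.5108 -0.0796  0.2481] yaw 17.05 tilt 0.31 shift cm [0. 0. 0.] turn None F [ 0.9 -1.  -4.6] op 29.1 q [-0.18  0.25  1.85 -0.    1.05  1.1 ]
t 11.83 tcp [ 0.5097 -0.0775  0.2479] yaw 17.06 tilt 0.36 shift cm [ 0.1  -0.23 -0.21] turn -0.24 F [-0.4  0.2 -4.4] op 28.9 q [-0.17  0.25  1.85 -0.    1.05  1.1 ]
```

View pics/c15.png

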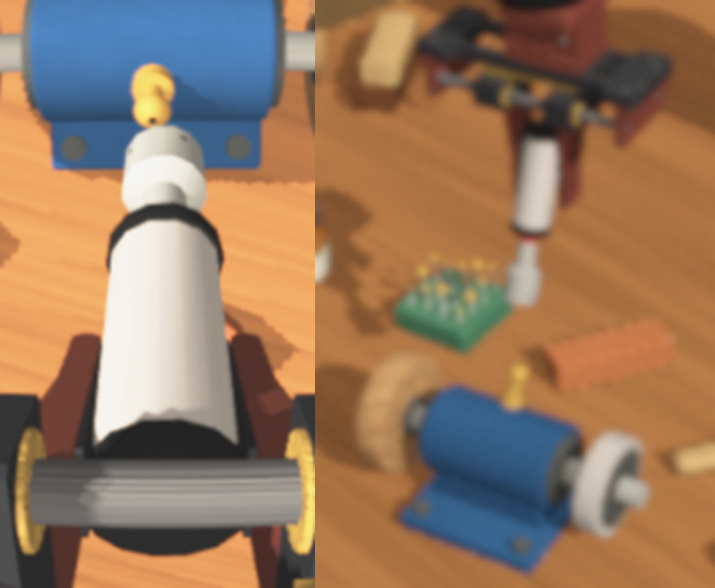

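```bash
cat >> tilt2.py <<'E'
def fit(n,tcp,m,yawd=17.1):
    global xt
    y=np.radians(yawd); xt=np.array([np.cos(y),np.sin(y),0])
    p=pickle.load(open(f'pics/{n}.pkl','rb'));tcp=np.array(tcp);m=np.array(m,float);k=m>0
    r=least_squares(lambda x:(rows(p,tcp,x[0],x[1]*1e-3,x[2]*1e-3)-m)[k],[20,0,0]);print(n,r.x,r.fun.round(1)); return r.x
E
python3 - <<'E'
from tilt2 import *
tcp=np.array([.5112,-.0801,.2482])
th,dz,dx=fit('w13',tcp,[140,0,177,186.7,281,343])
t=np.radians(th);y=np.radians(17.1);xt=np.array([np.cos(y),np.sin(y),0])
a=-np.sin(t)*xt+np.array([0,0,np.cos(t)])
tip=np.array([.567,-.0573,.1201]);ys=np.radians(17.3);n=np.array([-.5*np.cos(ys),-.5*np.sin(ys),.866])
pw=pickle.load(open('pics/w13.pkl','rb'));print('nipple hole px pred',proj(pw,tip,1),'ball',proj(pw,tip-.0075*n,1))
off=np.array([0,0,.008])+dx*1e-3*xt-a*(.092-dz*1e-3)   # mouth - tcp
print('mouth now',tcp+off, 'px',proj(pw,tcp+off,1))
for d in (.020,.004,-.019):
    print(d); go(tip+d*n-off,17.3)
# scene check
ps=pickle.load(open('pics/s13.pkl','rb')); tc=np.array([.5108,-.0796,.2481])
print([(np.array(proj(ps,tc+off+a*z))-[205,100])*4 for z in(0,.013,.056)])
E
```

```text
w13 [24.97724967 -8.26951455  5.50607153] [-0.5  1.  -0.4 -0.3  0.1]
nipple hole px pred [271.06418392 136.75158361] ball [271.20356951 132.26244851]
mouth now [ 0.5569306  -0.06603143  0.16530814] px [277.22096669 155.53190807]
0.02
t 11.83 tcp [ 0.5097 -0.0775  0.2479] yaw 17.06 tilt 0.36 shift cm [ 0.31 -0.24  2.76] turn -0.24 F [-0.4  0.2 -4.4] op 28.9 q [-0.17  0.25  1.85 -0.    1.05  1.1 ]
0.004
t 11.83 tcp [ 0.5097 -0.0775  0.2479] yaw 17.06 tilt 0.36 shift cm [ 1.11 -0.24  4.14] turn -0.24 F [-0.4  0.2 -4.4] op 28.9 q [-0.17  0.25  1.85 -0.    1.05  1.1 ]
-0.019
t 11.83 tcp [ 0.5097 -0.0775  0.2479] yaw 17.06 tilt 0.36 shift cm [ 2.28 -0.24  6.12] turn -0.24 F [-0.4  0.2 -4.4] op 28.9 q [-0.17  0.25  1.85 -0.    1.05  1.1 ]
[array([203.69999022, 302.70204197]), array([206.70224854, 286.50825868]), array([216.77714798, 232.16558705])]
```

>>> carry_out --pt "0.1 -0.2 0.5 -0.2 2" --pt "0.2 -0.2 1.2 -0.2 2" --pt "0.3 -0.2 2 -0.2 2" --pt "0.3 -0.2 2.5 -0.2 2" --pt "0.3 -0.2 2.8 -0.2 2" --pt "0.5 -0.2 3.1 -0.2 2" --pt "0.7 -0.2 3.4 -0.2 2" --pt "0.9 -0.2 3.8 -0.2 2" --pt "1 -0.2 4 -0.2 2" --pt "1 -0.2 4 -0.2 2"

```text
t: 12.67
tcp_pos: [0.5185, -0.0726, 0.2074]
ee_rot: [-3.106, -0.471, 0.011]
force: [0.5, -0.3, -4.3]
opening: 0.332
```

```bash
cat > look.py <<'E'
import sys,subprocess
t=sys.argv[1]
from h import *
import pickle
go([.51,-.075,.25])
for n,k in (('wrist','w'),('scene','s'),('top','t')):
    p=arm.camera_params(n); im=arm.read_camera(n); cv2.imwrite(f'pics/{k}{t}.png',im); pickle.dump(p,open(f'pics/{k}{t}.pkl','wb'))
go([.51,-.075,.25])
f=lambda im,x,y,w,h,k:cv2.resize(im[y:y+h,x:x+w],None,fx=k,fy=k,interpolation=cv2.INTER_CUBIC)
cv2.imwrite(f'pics/c{t}.png',np.hstack([f(cv2.imread(f'pics/w{t}.png'),200,80,150,280,2.1),f(cv2.imread(f'pics/s{t}.png'),225,130,65,98,6)]))
E
python3 look.py 16
```

```text
t 12.67 tcp [ 0.5185 -0.0726  0.2074] yaw 17.26 tilt 0.39 shift cm [-0.91 -0.02 -4.25] turn None F [ 0.5 -0.3 -4.3] op 29.2 q [-0.16  0.31  1.87 -0.    0.96  1.11]
t 12.82 tcp [ 0.5185 -0.0727  0.208 ] yaw 17.25 tilt 0.36 shift cm [-0.9  -0.04 -4.2 ] turn None F [ 1.2 -0.  -4.3] op 29.2 q [-0.16  0.31  1.87 -0.    0.97  1.11]
```

View pics/c16.png

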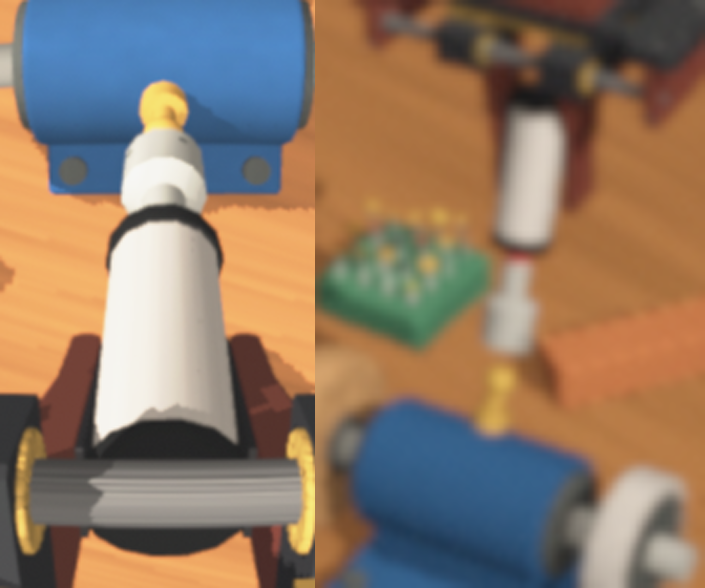

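```bash
cat > aim.py <<'E'
from h import *
tip=np.array([.567,-.0573,.1201]);ys=np.radians(17.3);n=np.array([-.5*np.cos(ys),-.5*np.sin(ys),.866])
def aim(d,th,dz,dx,c=0,yawd=17.2):
    """tcp so that mouth is at tip+d*n, gun tilt th; c=compression"""
    y=np.radians(yawd);xt=np.array([np.cos(y),np.sin(y),0]);t=np.radians(th)
    a=-np.sin(t)*xt+np.array([0,0,np.cos(t)])
    return tip+d*n+a*(.092-dz*1e-3-c)-dx*1e-3*xt-[0,0,.008]
def back(tcp,th,dz,dx):
    m=tcp-aim(0,th,dz,dx)+tip
    return (m-tip)@n,(m-tip)@np.array([-np.sin(ys),np.cos(ys),0]),(m-tip)@np.cross(n,[-np.sin(ys),np.cos(ys),0])
E
python3 - <<'E'
from tilt2 import *
from aim import *
T=np.array([.5185,-.0726,.2074]);th,dz,dx=fit('w16',T,[140,0,177,186.7,281,343])
print([round(1e3*v,1) for v in back(T,25,-8.3,5.5)])
for d,t in ((-.004,25),(-.008,26),(-.012,27.5),(-.016,29),(-.019,30)): print(d,t); go(aim(d,t,-8.3,5.5),17.3)
print('compressed 6,8.5'); go(aim(-.019,30,-8.3,5.5,.006)); go(aim(-.019,30,-8.3,5.5,.0085))
E
```

```text
w16 [24.87357165 -8.26080212  5.54295649] [-0.5  1.  -0.4 -0.3  0.1]
[np.float64(5.3), np.float64(-0.3), np.float64(0.4)]
-0.004 25
t 12.82 tcp [ 0.5185 -0.0727  0.208 ] yaw 17.25 tilt 0.36 shift cm [ 0.51 -0.04  0.84] turn -0.05 F [ 1.2 -0.  -4.3] op 29.2 q [-0.16  0.31  1.87 -0.    0.97  1.11]
-0.008 26
t 12.82 tcp [ 0.5185 -0.0727  0.208 ] yaw 17.25 tilt 0.36 shift cm [ 0.55 -0.04  1.26] turn -0.05 F [ 1.2 -0.  -4.3] op 29.2 q [-0.16  0.31  1.87 -0.    0.97  1.11]
-0.012 27.5
t 12.82 tcp [ 0.5185 -0.0727  0.208 ] yaw 17.25 tilt 0.36 shift cm [ 0.52 -0.04  1.73] turn -0.05 F [ 1.2 -0.  -4.3] op 29.2 q [-0.16  0.31  1.87 -0.    0.97  1.11]
-0.016 29
t 12.82 tcp [ 0.5185 -0.0727  0.208 ] yaw 17.25 tilt 0.36 shift cm [ 0.49 -0.04  2.2 ] turn -0.05 F [ 1.2 -0.  -4.3] op 29.2 q [-0.16  0.31  1.87 -0.    0.97  1.11]
-0.019 30
t 12.82 tcp [ 0.5185 -0.0727  0.208 ] yaw 17.25 tilt 0.36 shift cm [ 0.49 -0.04  2.54] turn -0.05 F [ 1.2 -0.  -4.3] op 29.2 q [-0.16  0.31  1.87 -0.    0.97  1.11]
compressed 6,8.5
t 12.82 tcp [ 0.5185 -0.0727  0.208 ] yaw 17.25 tilt 0.36 shift cm [ 0.8  -0.04  3.06] turn None F [ 1.2 -0.  -4.3] op 29.2 q [-0.16  0.31  1.87 -0.    0.97  1.11]
t 12.82 tcp [ 0.5185 -0.0727  0.208 ] yaw 17.25 tilt 0.36 shift cm [ 0.92 -0.04  3.28] turn None F [ 1.2 -0.  -4.3] op 29.2 q [-0.16  0.31  1.87 -0.    0.97  1.11]
```

Aim is within 0.5 mm laterally. I'll slip the mouth over the ball as far as d≈-8 mm, then check.

>>> carry_out --pt "0.1 0 0.15 0 2" --pt "0.2 0 0.3 0 2" --pt "0.3 0 0.45 0 2" --pt "0.4 0 0.6 0 2" --pt "0.5 0 0.75 0 2" --pt "0.5 0 0.85 0 2" --pt "0.5 0 0.95 0 2" --pt "0.5 0 1.05 0 2" --pt "0.5 0 1.15 0 2" --pt "0.5 0 1.2 0 2"

```text
t: 13.65
tcp_pos: [0.5231, -0.0713, 0.1958]
ee_rot: [-3.106, -0.471, 0.01]
force: [-0.4, -0.0, -3.3]
opening: 0.332
```

```bash
python3 look.py 17
```

```text
t 13.65 tcp [ 0.5231 -0.0713  0.1958] yaw 17.25 tilt 0.37 shift cm [-1.39 -0.04 -5.41] turn None F [-0.4 -0.  -3.3] op 29.2 q [-0.16  0.33  1.87 -0.    0.94  1.11]
t 13.8 tcp [ 0.5231 -0.0713  0.1959] yaw 17.25 tilt 0.36 shift cm [-1.4  -0.04 -5.4 ] turn None F [-0.5  0.7 -3.7] op 29.1 q [-0.16  0.33  1.87 -0.    0.94  1.11]
```

View pics/c17.png

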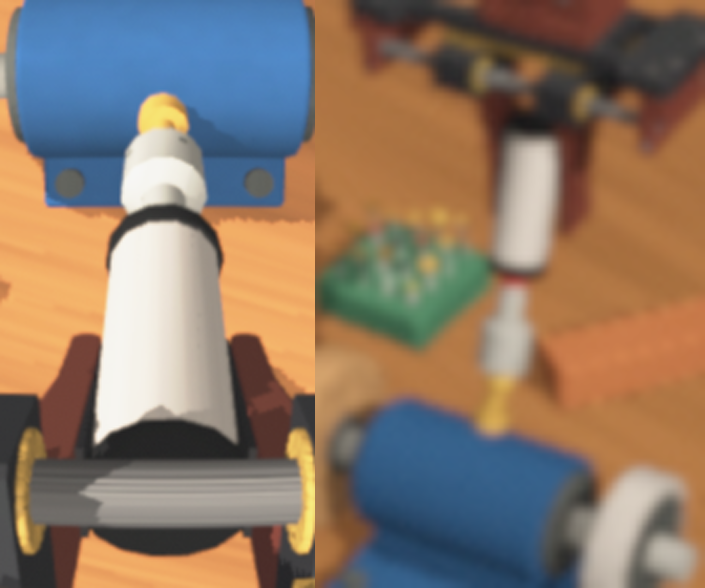

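>>> carry_out --pt "0.05 0 0.12 0 2" --pt "0.05 0 0.25 0 2" --pt "0.05 0 0.38 0 2" --pt "0.05 0 0.5 0 2" --pt "0.05 0 0.63 0 2" --pt "0.03 0 0.76 0 2" --pt "0.02 0 0.9 0 2" --pt "0 0 1.05 0 2" --pt "0 0 1.2 0 2" --pt "0 0 1.3 0 2"

```text
t: 14.63
tcp_pos: [0.5232, -0.0714, 0.183]
ee_rot: [3.106, 0.471, -0.009]
force: [-1.6, -1.5, 0.8]
opening: 0.329
```

```bash
python3 look.py 18
```

```text
t 14.63 tcp [ 0.5232 -0.0714  0.183 ] yaw 17.25 tilt 0.33 shift cm [-1.41 -0.05 -6.69] turn None F [-1.6 -1.5  0.8] op 29.0 q [-0.16  0.35  1.88 -0.    0.91  1.11]
t 14.78 tcp [ 0.5232 -0.0713  0.1827] yaw 17.25 tilt 0.35 shift cm [-1.41 -0.04 -6.72] turn None F [-0.3 -0.5 -2. ] op 29.4 q [-0.16  0.35  1.88 -0.    0.91  1.11]
```

View pics/c18.png

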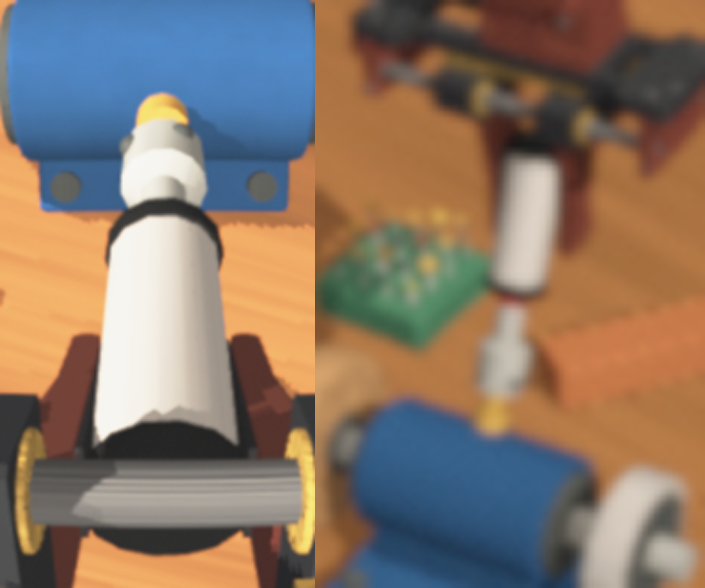

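```bash
python3 - <<'E'
from tilt2 import *
from aim import *
T=np.array([.5232,-.0714,.1830]);th,dz,dx=fit('w18',T,[138,0,174.5,183.5,280.5,343])
print([round(1e3*v,1) for v in back(T,th,dz,dx)])
for d,t,c in ((-.019,27,0),(-.019,30,0),(-.019,30,.003),(-.019,30,.006),(-.019,30,.0085)): print(d,t,c); go(aim(d,t,dz,dx,c),17.3)
E
```

```text
w18 [25.0682915  -5.73030747  8.2914406 ] [-1.   1.   0.4 -0.7  0.4]
[np.float64(-17.1), np.float64(-0.5), np.float64(5.6)]
-0.019 27 0
t 14.78 tcp [ 0.5232 -0.0713  0.1827] yaw 17.25 tilt 0.35 shift cm [ 0.29 -0.04 -0.  ] turn -0.05 F [-0.3 -0.5 -2. ] op 29.4 q [-0.16  0.35  1.88 -0.    0.91  1.11]
-0.019 30 0
t 14.78 tcp [ 0.5232 -0.0713  0.1827] yaw 17.25 tilt 0.35 shift cm [-0.16 -0.04  0.25] turn -0.05 F [-0.3 -0.5 -2. ] op 29.4 q [-0.16  0.35  1.88 -0.    0.91  1.11]
-0.019 30 0.003
t 14.78 tcp [ 0.5232 -0.0713  0.1827] yaw 17.25 tilt 0.35 shift cm [-0.01 -0.04  0.5 ] turn -0.05 F [-0.3 -0.5 -2. ] op 29.4 q [-0.16  0.35  1.88 -0.    0.91  1.11]
-0.019 30 0.006
t 14.78 tcp [ 0.5232 -0.0713  0.1827] yaw 17.25 tilt 0.35 shift cm [ 0.14 -0.04  0.76] turn -0.05 F [-0.3 -0.5 -2. ] op 29.4 q [-0.16  0.35  1.88 -0.    0.91  1.11]
-0.019 30 0.0085
t 14.78 tcp [ 0.5232 -0.0713  0.1827] yaw 17.25 tilt 0.35 shift cm [ 0.27 -0.04  0.98] turn -0.05 F [-0.3 -0.5 -2. ] op 29.4 q [-0.16  0.35  1.88 -0.    0.91  1.11]
```

>>> carry_out --pt "0.02 0 0.05 0 2" --pt "0.03 0 0.1 0 2" --pt "0.05 0 0.15 0 2" --pt "0.06 0 0.2 0 2" --pt "0.08 0 0.25 0 2" --pt "0.1 0 0.3 0 2" --pt "0.12 0 0.35 0 2" --pt "0.13 0 0.4 0 2" --pt "0.15 0 0.45 0 2" --pt "0.15 0 0.45 0 2"

```text
t: 15.62
tcp_pos: [0.5246, -0.0708, 0.178]
ee_rot: [-3.106, -0.471, 0.01]
force: [1.0, 0.2, -4.1]
opening: 0.332
```

```bash
python3 look.py 19
```

```text
t 15.62 tcp [ 0.5246 -0.0708  0.178 ] yaw 17.25 tilt 0.35 shift cm [-1.56 -0.04 -7.19] turn None F [ 1.   0.2 -4.1] op 29.2 q [-0.16  0.36  1.88 -0.    0.91  1.12]
t 15.77 tcp [ 0.5246 -0.0708  0.178 ] yaw 17.25 tilt 0.35 shift cm [-1.56 -0.04 -7.19] turn None F [ 2.1 -0.3 -6.1] op 29.1 q [-0.16  0.36  1.88 -0.    0.91  1.12]
```

View pics/c19.png

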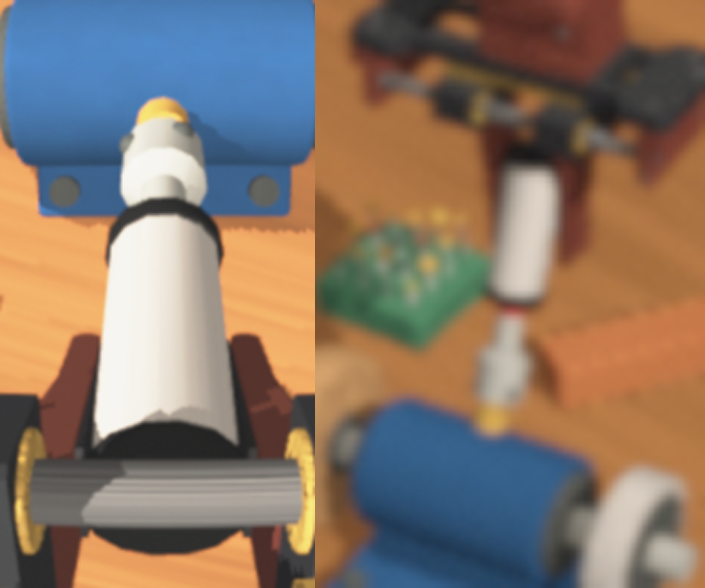

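>>> carry_out --pt "0.02 0 0.05 0 2" --pt "0.03 0 0.1 0 2" --pt "0.05 0 0.15 0 2" --pt "0.08 0 0.2 0 2" --pt "0.1 0 0.25 0 2" --pt "0.12 0 0.3 0 2" --pt "0.15 0 0.35 0 2" --pt "0.18 0 0.4 0 2" --pt "0.2 0 0.45 0 2" --pt "0.2 0 0.45 0 2"

```text
t: 16.6
tcp_pos: [0.5264, -0.0704, 0.1742]
ee_rot: [3.106, 0.471, -0.01]
force: [-4.5, -0.2, 6.7]
opening: 0.33
```

```bash
python3 look.py 20
```

```text
t 16.6 tcp [ 0.5264 -0.0704  0.1742] yaw 17.25 tilt 0.35 shift cm [-1.75 -0.05 -7.57] turn None F [-4.5 -0.2  6.7] op 29.1 q [-0.15  0.37  1.88 -0.    0.9   1.12]
t 16.75 tcp [ 0.5264 -0.0704  0.1743] yaw 17.25 tilt 0.34 shift cm [-1.75 -0.05 -7.56] turn None F [-4.3 -1.1  5.6] op 29.2 q [-0.15  0.37  1.88 -0.    0.9   1.12]
```

View pics/c20.png

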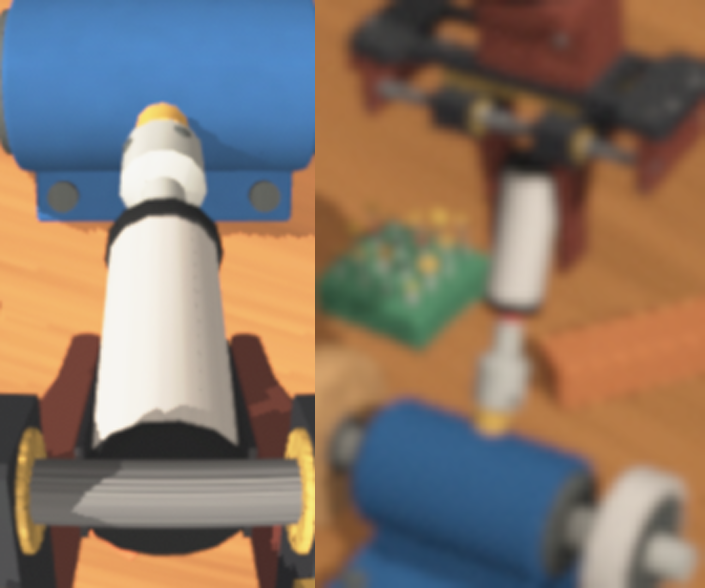

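```bash
python3 - <<'E'
import cv2,numpy as np
f=lambda im,x,y,w,h,k:cv2.resize(im[y:y+h,x:x+w],None,fx=k,fy=k,interpolation=cv2.INTER_CUBIC)
r=lambda n:cv2.imread(f'pics/{n}.png')
cv2.imwrite('pics/d20.png',np.vstack([np.hstack([f(r('w16'),240,120,80,60,5),f(r('w20'),240,120,80,60,5)]),np.hstack([f(r('s16'),240,165,40,30,10),f(r('s20'),240,170,40,30,10)])]))
E
```

```text
(no output)
```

View pics/d20.png

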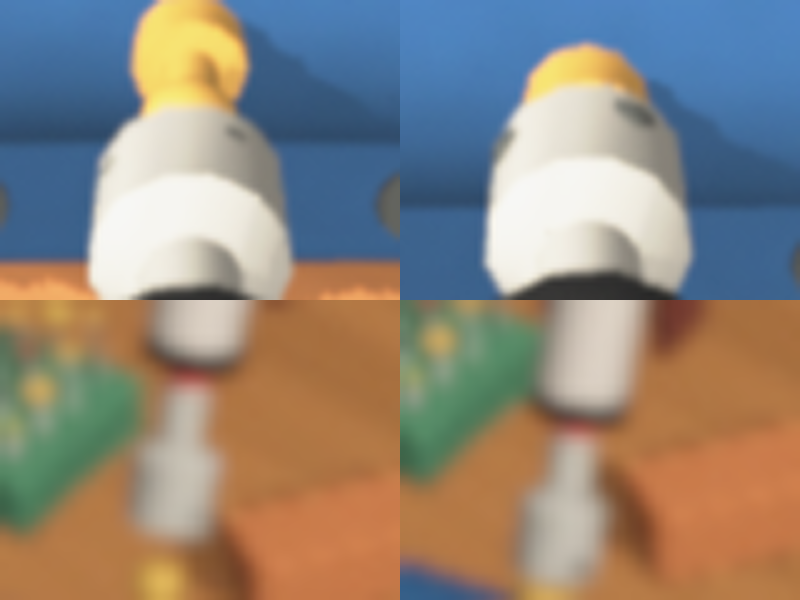

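```bash
cat > fit2.py <<'E'
import tilt2
from tilt2 import *
from aim import tip
def fit2(n,tcp,m,seated=True,yawd=17.25,sig=1.5,c=0):
    y=np.radians(yawd); tilt2.xt=xt=np.array([np.cos(y),np.sin(y),0])
    p=pickle.load(open(f'pics/{n}.pkl','rb'));tcp=np.array(tcp);m=np.array(m,float);k=m>0
    def res(x):
        r=(rows(p,tcp,x[0],x[1]*1e-3,x[2]*1e-3)-m)[k]/1.0
        if seated:
            t=np.radians(x[0]);a=-np.sin(t)*xt+np.array([0,0,np.cos(t)])
            S=tcp+[0,0,.008]+x[2]*1e-3*xt+a*(.019+c+x[1]*1e-3-.092); e=(S-tip)*1e3
            r=np.r_[r,e@xt/sig,e[2]/sig]
        return r
    r=least_squares(res,[25,0,0]); print(n,seated,r.x.round(2),r.fun.round(2)); return r.x
E
python3 - <<'E'
from fit2 import *
T16=[.5185,-.0726,.2074];T20=[.5264,-.0704,.1742]
fit2('w16',T16,[141.3,154.8,177.5,0,281,343],False)
m=[136.8,151.2,174.2,183,280.5,343]
fit2('w20',T20,m,False);fit2('w20',T20,m,True);fit2('w20',T20,m,True,sig=.5)
E
```

```text
w16 False [24.85 -7.4   6.43] [-2.41  2.85 -0.18 -0.56  0.29]
w20 False [25.84 -5.36  8.93] [-2.05  2.71 -0.1  -0.42 -0.32  0.18]
w20 True [24.8  -1.36 12.07] [-1.9   2.48 -0.8  -1.22 -0.75  2.56  0.4  -3.6 ]
w20 True [23.25  3.78 15.9 ] [-1.23  2.53 -1.52 -2.12 -1.61  5.86  1.12 -3.01]
```

```bash
python3 - <<'E'
from h import *
import pickle
from aim import *
q=np.array([.866*np.cos(ys),.866*np.sin(ys),.5]) # perpendicular, up +x
for k in ('w16','w17','w18','w19','w20'):
    p=pickle.load(open(f'pics/{k}.pkl','rb'))
    o,d=ray(p,p['cx'],p['cy'])
    print(k,'cam',o.round(4),'tip',proj(p,tip,1).round(1),'ballc',proj(p,tip-.0075*n,1).round(1),'foot top far edge',proj(p,tip-.0245*n+.009*q,1).round(1),'foot base far',proj(p,tip-.0335*n+.009*q,1).round(1))
for k in ('s16','s20'):
    p=pickle.load(open(f'pics/{k}.pkl','rb'))
    print(k,'tip',proj(p,tip).round(1),'ballc',proj(p,tip-.0075*n).round(1),'foot',proj(p,tip-.0335*n).round(1), 'foottop',proj(p,tip-.0245*n).round(1))
f=lambda im,x,y,w,h,k:cv2.resize(im[y:y+h,x:x+w],None,fx=k,fy=k,interpolation=cv2.INTER_CUBIC)
r=lambda n:cv2.imread(f'pics/{n}.png')
cv2.imwrite('pics/e.png',np.hstack([f(r('w16'),240,90,80,90,5),f(r('w20'),240,90,80,90,5)]))
E
```

```text
w16 cam [ 0.5847 -0.0531  0.3587] tip [277.3 150.7] ballc [277.3 145.1] foot top far edge [277.4 123.6] foot base far [277.4 118.2]
w17 cam [ 0.5892 -0.0518  0.3471] tip [277.  158.8] ballc [277.  152.7] foot top far edge [277.1 129.9] foot base far [277.2 124. ]
w18 cam [ 0.5892 -0.0519  0.3344] tip [276.7 160.9] ballc [276.7 154.4] foot top far edge [276.8 130.3] foot base far [276.9 124.1]
w19 cam [ 0.5907 -0.0513  0.3293] tip [276.8 164. ] ballc [276.9 157.3] foot top far edge [277.  132.5] foot base far [277.  126.1]
w20 cam [ 0.5925 -0.0509  0.3255] tip [276.5 167.6] ballc [276.6 160.7] foot top far edge [276.7 135.4] foot base far [276.8 128.7]
s16 tip [255.8 189.8] ballc [255.3 192.1] foot [253.5 200. ] foottop [254.1 197.3]
s20 tip [255.8 189.8] ballc [255.3 192.1] foot [253.5 200. ] foottop [254.1 197.3]
```

View pics/e.png

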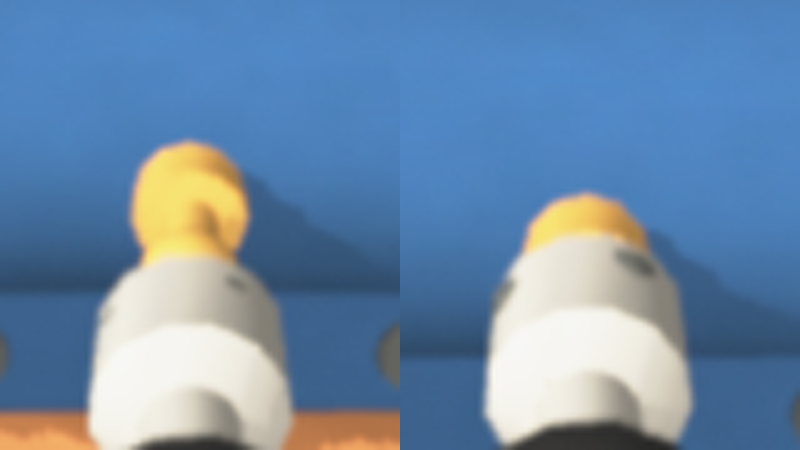

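```bash
python3 - <<'E'
from fit2 import *
T16=[.5185,-.0726,.2074];T20=[.5264,-.0704,.1742]
fit2('w13',[.5112,-.0801,.2482],[0,154.8,177,186.5,281,343],False,17.1)
fit2('w8',[.3953,.2509,.2435],[0,169,188,195,278,347],False,17.1)
fit2('w16',T16,[0,154.8,177.5,186.7,281,343],False)
m=[0,151.2,174.2,183,280.5,343]
fit2('w20',T20,m,False);fit2('w20',T20,m,True);fit2('w20',T20,m,True,sig=.5)
fit2('w20',T20,[0,0]+m[2:],True,sig=.5)
E
```

```text
w13 False [26.24 -8.67  5.37] [ 1.41 -0.39 -1.4   0.7  -0.33]
w8 False [19.5  -6.72  4.56] [ 1.44 -0.98 -0.79  0.59 -0.25]
w16 False [26.14 -8.93  5.13] [ 1.64 -0.67 -1.38  0.79 -0.38]
w20 False [26.87 -6.19  8.33] [ 1.41 -0.81 -0.94  0.65 -0.32]
w20 True [25.63 -1.98 11.66] [ 1.4  -1.39 -1.66  0.09  2.17  0.96 -3.67]
w20 True [23.52  3.6  15.8 ] [ 2.16 -1.73 -2.27 -1.28  5.75  1.69 -3.07]
w20 True [23.14  3.78 15.8 ] [-1.25 -1.87 -1.54  6.01  0.68 -3.1 ]
```

```bash
python3 - <<'E'
from fit2 import *
fit2('w4',[.4381,.2622,.0923],[0,0,218.8,224.8,273,352],False,17.15)
fit2('w5',[.4382,.2637,.1118],[0,0,219.6,225,274,351],False,17.15)
f=lambda im,x,y,w,h,k:cv2.resize(im[y:y+h,x:x+w],None,fx=k,fy=k,interpolation=cv2.INTER_CUBIC)
r=lambda n:cv2.imread(f'pics/{n}.png')
cv2.imwrite('pics/e2.png',np.hstack([f(r('w5'),210,170,130,190,3),f(r('w20'),210,170,130,190,3)]))
E
```

```text
w4 False [ 0.88 -6.38 -3.19] [ 0.93 -1.01  0.09 -0.02]
w5 False [ 1.43 -9.01 -4.71] [ 0.61 -0.66  0.06 -0.01]
```

View pics/e2.png

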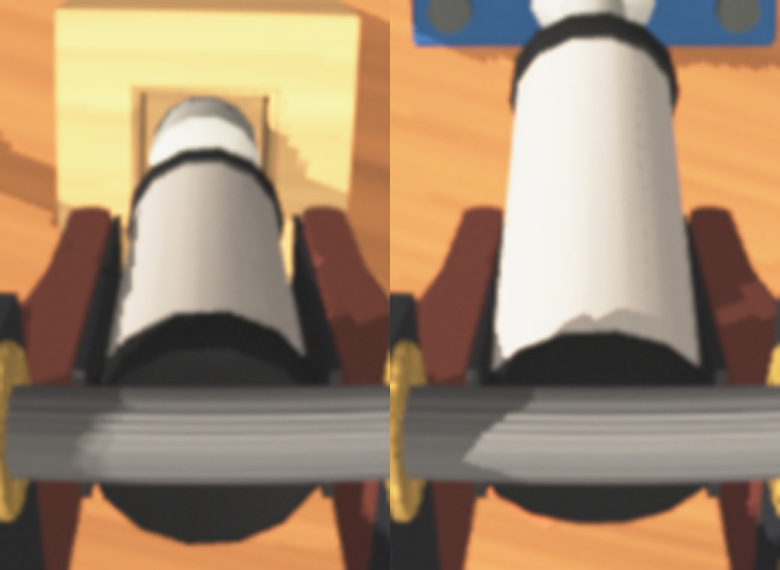

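>>> carry_out --pt "-0.08 0 0.04 0 2" --pt "-0.16 0 0.08 0 2" --pt "-0.24 0 0.12 0 2" --pt "-0.32 0 0.16 0 2" --pt "-0.4 0 0.2 0 2" --pt "-0.48 0 0.24 0 2" --pt "-0.55 0 0.29 0 2" --pt "-0.6 0 0.32 0 2" --pt "-0.6 0 0.32 0 2" --pt "-0.6 0 0.32 0 2"

```text
t: 17.58
tcp_pos: [0.5209, -0.0723, 0.172]
ee_rot: [3.106, 0.471, -0.008]
force: [-2.8, -0.5, 5.9]
opening: 0.33
```

```bash
python3 look.py 21
```

```text
t 17.58 tcp [ 0.5209 -0.0723  0.172 ] yaw 17.25 tilt 0.3 shift cm [-1.16 -0.07 -7.79] turn None F [-2.8 -0.5  5.9] op 29.0 q [-0.16  0.37  1.89 -0.    0.89  1.11]
t 17.73 tcp [ 0.5209 -0.0723  0.172 ] yaw 17.25 tilt 0.3 shift cm [-1.16 -0.07 -7.79] turn None F [-4.3 -1.2  7. ] op 28.9 q [-0.16  0.37  1.89 -0.    0.89  1.11]
```

View pics/c21.png

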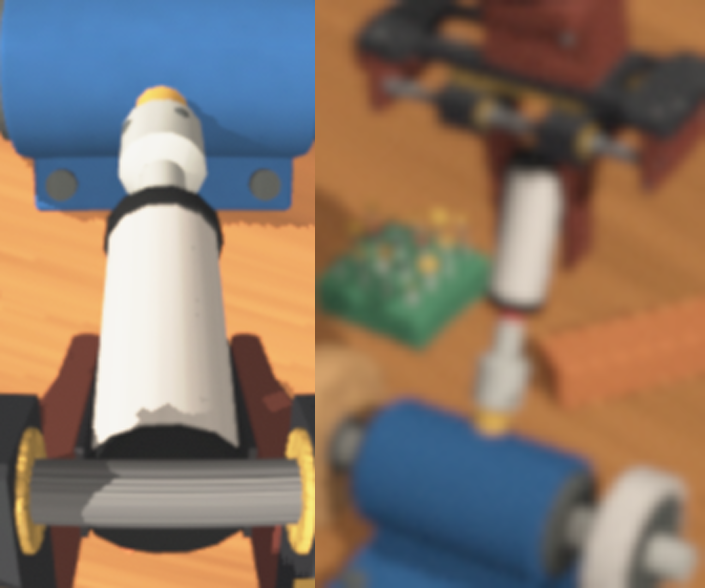

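```bash
python3 - <<'E'
from fit2 import *
T=[.5209,-.0723,.1720]; m=[0,143.8,169,177.6,283.8,342.4]
fit2('w21',T,m,False)
# bias-corrected: subtract residuals of known vertical shot: fit with cap offset
for th in (24,26,28,30,32,34):
    L=.0599/np.cos(np.radians(th)); print(th,'dz',round((.073-L)*1e3,1),'dx',round((.0485-L*np.sin(np.radians(th)))*1e3,1))
E
python3 - <<'E'
import cv2,numpy as np
f=lambda im,x,y,w,h,k:cv2.resize(im[y:y+h,x:x+w],None,fx=k,fy=k,interpolation=cv2.INTER_CUBIC)
r=lambda n:cv2.imread(f'pics/{n}.png')
cv2.imwrite('pics/e3.png',np.hstack([f(r('w20'),240,110,80,110,5),f(r('w21'),240,110,80,110,5)]))
E
```

```text
w21 False [30.72 -4.7  10.4 ] [ 1.05 -1.06 -0.19  0.44 -0.24]
24 dz 7.4 dx 21.8
26 dz 6.4 dx 19.3
28 dz 5.2 dx 16.7
30 dz 3.8 dx 13.9
32 dz 2.4 dx 11.1
34 dz 0.7 dx 8.1
```

View pics/e3.png

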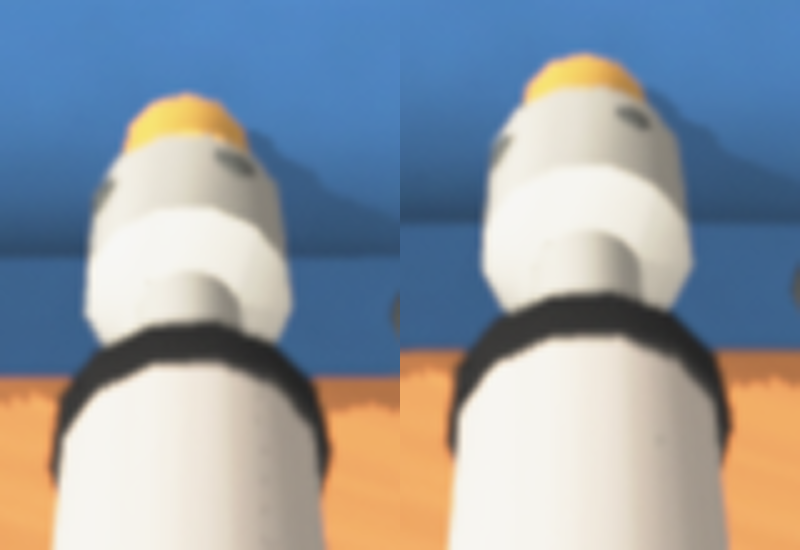

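>>> carry_out --pt "0.04 0 0.07 0 2" --pt "0.08 0 0.14 0 2" --pt "0.12 0 0.21 0 2" --pt "0.16 0 0.28 0 2" --pt "0.2 0 0.35 0 2" --pt "0.24 0 0.42 0 2" --pt "0.28 0 0.49 0 2" --pt "0.32 0 0.56 0 2" --pt "0.36 0 0.63 0 2" --pt "0.38 0 0.66 0 2"

```text
t: 18.57
tcp_pos: [0.5246, -0.0712, 0.1665]
ee_rot: [3.105, 0.471, -0.008]
force: [-5.6, -0.6, 10.1]
opening: 0.331
```

```bash
python3 look.py 22; python3 - <<'E'
import cv2,numpy as np
f=lambda im,x,y,w,h,k:cv2.resize(im[y:y+h,x:x+w],None,fx=k,fy=k,interpolation=cv2.INTER_CUBIC)
r=lambda n:cv2.imread(f'pics/{n}.png')
cv2.imwrite('pics/e4.png',np.hstack([f(r('w22'),200,90,150,275,2.1),f(r('s22'),240,165,40,58,10)[:577]]))
E
```

```text
t 18.57 tcp [ 0.5246 -0.0712  0.1665] yaw 17.26 tilt 0.28 shift cm [-1.54 -0.07 -8.34] turn None F [-5.6 -0.6 10.1] op 29.1 q [-0.16  0.38  1.89 -0.    0.88  1.12]
t 18.72 tcp [ 0.5246 -0.0712  0.1665] yaw 17.26 tilt 0.28 shift cm [-1.54 -0.07 -8.34] turn None F [-5.2  0.3  9.4] op 29.5 q [-0.16  0.38  1.89 -0.    0.88  1.12]Traceback (most recent call last):
  File "<stdin>", line 4, in <module>
    return _nx.concatenate(arrs, 1, dtype=dtype, casting=casting)
           ~~~~~~~~~~~~~~~^^^^^^^^^^^^^^^^^^^^^^^^^^^^^^^^^^^^^^^
ValueError: all the input array dimensions except for the concatenation axis must match exactly, but along dimension 0, the array at index 0 has size 578 and the array at index 1 has size 577
```

```bash
cat > e.py <<'E'
import cv2,numpy as np,sys
f=lambda im,x,y,w,h,k:cv2.resize(im[y:y+h,x:x+w],None,fx=k,fy=k,interpolation=cv2.INTER_CUBIC)
r=lambda n:cv2.imread(f'pics/{n}.png')
t=sys.argv[1]
cv2.imwrite(f'pics/e{t}.png',np.hstack([f(r('w'+t),200,90,140,280,2),f(r('s'+t),240,165,40,56,10)]))
E
python3 e.py 22
```

```text
(no output)
```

View pics/e22.png

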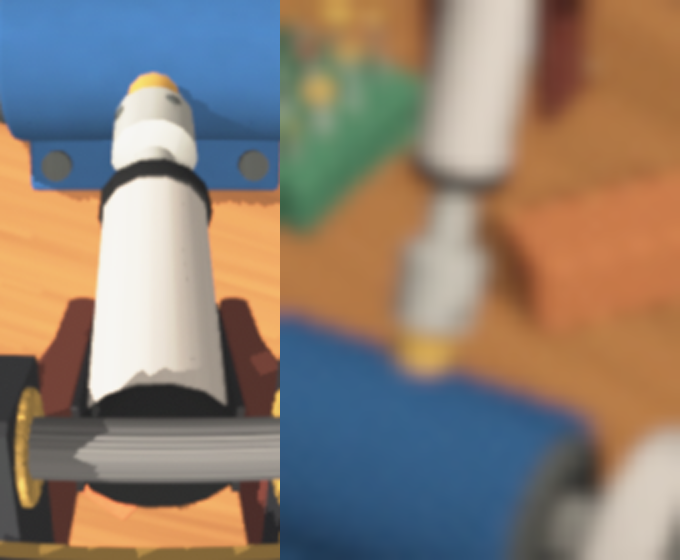

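```bash
python3 - <<'E'
from fit2 import *
fit2('w22',[.5246,-.0712,.1665],[0,0,170,178.5,282.5,343.5],False)
fit2('w21',[.5209,-.0723,.1720],[0,0,169,177.6,283.8,342.4],False)
T=np.array([.5246,-.0712,.1665])+[0,0,.008]-tip; print(T@[np.cos(.301),np.sin(.301),0],T[2])
E
```

```text
w22 False [28.49 -3.21 11.3 ] [-0.27  0.29 -0.03  0.01]
w21 False [30.09 -4.6  10.36] [-0.36  0.39 -0.05  0.02]
-0.04461472482483271 0.05440000000000002
```

>>> carry_out --pt "-0.02 0 0.04 0 2" --pt "-0.05 0 0.08 0 2" --pt "-0.08 0 0.12 0 2" --pt "-0.1 0 0.16 0 2" --pt "-0.13 0 0.2 0 2" --pt "-0.16 0 0.24 0 2" --pt "-0.18 0 0.27 0 2" --pt "-0.18 0 0.27 0 2" --pt "-0.18 0 0.27 0 2" --pt "-0.18 0 0.27 0 2"

```text
t: 19.55
tcp_pos: [0.523, -0.0718, 0.1651]
ee_rot: [3.105, 0.471, -0.006]
force: [-5.6, 1.2, 10.7]
opening: 0.331
```

```bash
python3 look.py 23; python3 e.py 23
```

```text
t 19.55 tcp [ 0.523  -0.0718  0.1651] yaw 17.26 tilt 0.24 shift cm [-1.37 -0.08 -8.48] turn None F [-5.6  1.2 10.7] op 29.1 q [-0.16  0.38  1.89 -0.    0.87  1.11]
t 19.7 tcp [ 0.523  -0.0718  0.1651] yaw 17.26 tilt 0.24 shift cm [-1.37 -0.08 -8.48] turn None F [-4.4  0.2 10.5] op 29.0 q [-0.16  0.38  1.89 -0.    0.87  1.11]
```

View pics/e23.png

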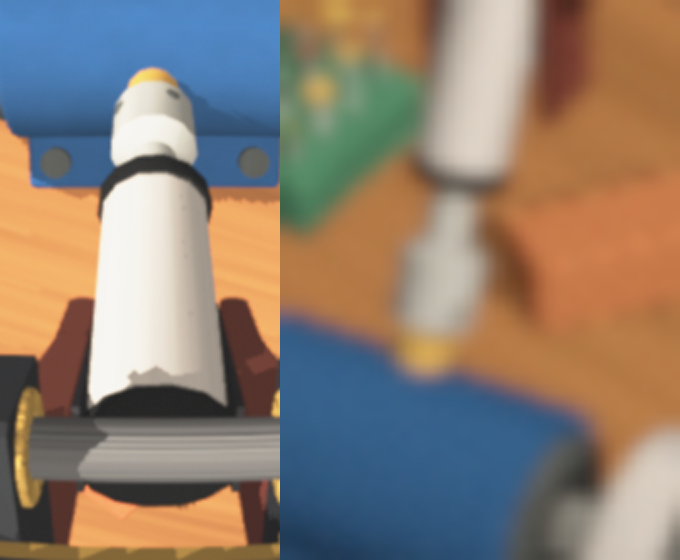

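```bash
python3 - <<'E'
from fit2 import *
from aim import *
fit2('w23',[.523,-.0718,.1651],[0,0,168.5,177,283,343],False)
p=pickle.load(open('pics/w23.pkl','rb'))
for th in (28,30):
  t=np.radians(th);xt=np.array([np.cos(ys),np.sin(ys),0]);a=-np.sin(t)*xt+np.array([0,0,np.cos(t)]);q=np.cos(t)*xt+np.array([0,0,np.sin(t)])
  for s in (.019,.016,.013,.008): print(th,s,[proj(p,tip-s*a+z*a+r*q,1)[1].round(1) for z,r in((0,.0115),(0,.013),(.026,.013))])
print('foot base far',proj(p,tip-.0335*n+.009*np.array([.866*np.cos(ys),.866*np.sin(ys),.5]),1))
f=lambda im,x,y,w,h,k:cv2.resize(im[y:y+h,x:x+w],None,fx=k,fy=k,interpolation=cv2.INTER_CUBIC)
im=cv2.imread('pics/w23.png');s=cv2.imread('pics/s23.png')
cv2.imwrite('pics/e5.png',np.hstack([f(im,240,115,80,110,5),f(s,235,165,50,69,8)[:550]]))
E
```

```text
w23 False [29.53 -3.02 11.81] [-0.36  0.39 -0.05  0.02]
28 0.019 [np.float64(131.9), np.float64(129.8), np.float64(151.7)]
28 0.016 [np.float64(134.2), np.float64(132.1), np.float64(154.6)]
28 0.013 [np.float64(136.6), np.float64(134.5), np.float64(157.5)]
28 0.008 [np.float64(140.6), np.float64(138.5), np.float64(162.6)]
30 0.019 [np.float64(131.3), np.float64(129.3), np.float64(152.5)]
30 0.016 [np.float64(133.8), np.float64(131.7), np.float64(155.5)]
30 0.013 [np.float64(136.3), np.float64(134.2), np.float64(158.7)]
30 0.008 [np.float64(140.6), np.float64(138.5), np.float64(164.1)]
foot base far [276.01179971 123.55252619]
```

View pics/e5.png

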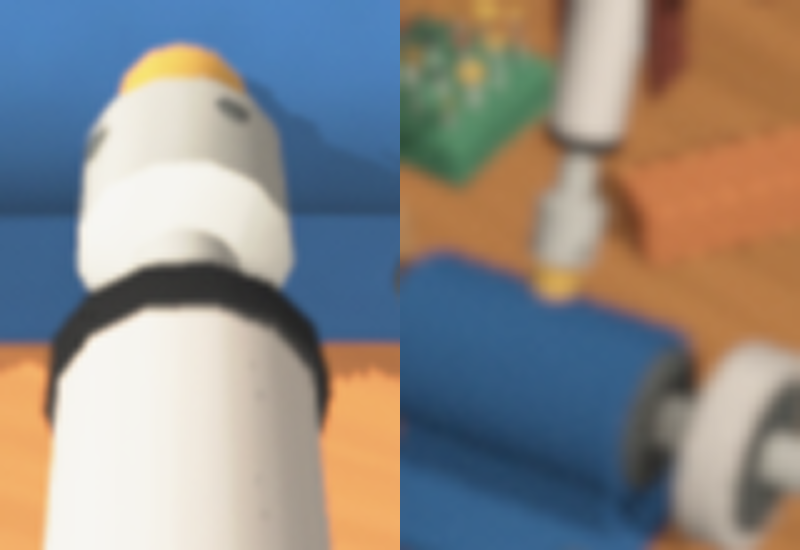

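```bash
python3 - <<'E'
from h import *
a=arm.read_camera('wrist')
for i in range(12): b=arm.read_camera('wrist')
d=cv2.absdiff(a,b)[100:360,200:350]; print('max/mean diff',d.max(),d.mean())
cv2.imwrite('pics/w24.png',b); go([.51,-.075,.25])
t=arm.read_camera('top'); cv2.imwrite('pics/t24.png',t); cv2.imwrite('pics/s24.png',arm.read_camera('scene'))
o=cv2.imread('pics/top0.png'); print(cv2.absdiff(t,o)[110:300,90:210].mean())
E
```

```text
max/mean diff 8 0.2816153846153846
t 20.35 tcp [ 0.523  -0.0718  0.1651] yaw 17.26 tilt 0.24 shift cm [-1.37 -0.08 -8.48] turn None F [-5.9  0.3  9.6] op 29.5 q [-0.16  0.38  1.89 -0.    0.87  1.11]
5.16016081871345
```

View pics/s24.png

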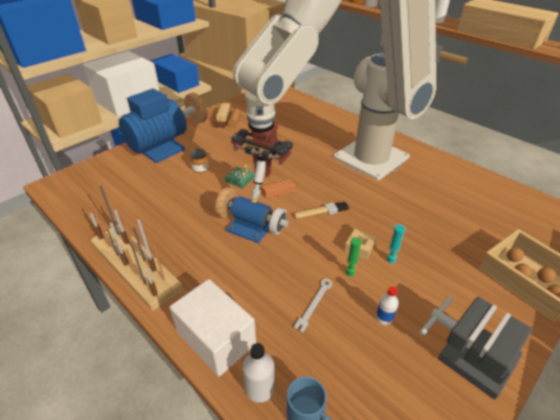

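The hold was stable over 0.6 s with no visible change, and the bystanders are where they started. Handing in.

```bash
python3 - <<'E'
from plant import arm
print(arm.job_done())
s=arm.sense(); print(s['t'],s['tcp_pos'],s['force'],s['opening'])
E
```

```text
the job is handed in; nothing more can be done
None
the job is handed in; nothing more can be done
```

I took the gun from its stand, pivoted it in the fingers against the edge of the stand's hole, and snapped its coupler onto the brass nipple. I then swung it about the ball into line, pushed it in along the nipple and handed in at about 20.5 s, still gripping at 60 N. The hand-in reports no verdict, so the figures below are my own last checks.

- **Seating:** the coupler's mouth rim appeared at row 131, where a fully seated coupler should be (131.3). The jaw balls spread and then sat flush again, and the push force settled at about 15 N. In the scene view the seat was within about 1.5 mm of the tip.
- **Push-in:** the red band no longer shows in the scene view. I estimate the tube is 7 to 8 mm into the barrel, both from the geometry and from the spring force.
- **Tilt:** about 28.5 to 30 degrees against the nipple's 30.
- **Holding:** nothing visible moved over the last 0.6 s. The bystanders looked unmoved in the scene view, judged by eye.

**Checks that disagreed:**
- Fits from the wrist camera alone were biased. With the gun known to be upright they read about 6 to 9 mm off along its axis and 3 to 5 mm off sideways. I corrected for this with the known nipple position and the forces.
- The gun sprang back 6 to 9 degrees after each of the two tilts at the stand, so the last few degrees were set on the nipple.
- The gun's axis ended roughly 15 mm off the pad centre at grasp height. The hold stayed stable.

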